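# Index and chock an arbor between bench centres

## Task

Get the arbor between the bench centres ready for measuring: lift every saddle cover off it and stand each one upright in a pocket of its own in the cover rack. Then turn the arbor by its spokes until the brass index bar on the disc's rim faces straight up, and finally stop it from rolling by pushing one wedge chock, thin end first and square to the arbor, snug under each low side of the disc: one from the near side, one from the far side. Leave the mug and the stylus case where they are.

Things in the scene. Friction and masses are not known exactly. Their poses are not given: they have to be found in the camera images.
- centres: two grey bench-centre stocks fixed on the granite, a steel arbor between their cones. Origin: on the granite below the arbor's middle; local y along the arbor, +x its far side, -x the robot's side. Axis 56 mm up; shaft 36 mm diameter, y -124 to 124 mm; stocks 56 mm deep in x, 72 mm high, y 136 to 166 mm at both ends; a knob to y = 182 mm
- disc_centre (a point): centre of the arbor's round disc (80 mm diameter, 24 mm thick), on the axis, 112 mm from the arbor's middle towards -y. Its lowest point is 16 mm above the granite; a chock's slope meets it when the toe is 7 mm short of the upright plane through the axis. (The machine at the back, up to 0.3 m high with its tray, begins at world x = 0.67 for y above 0.01; right of that the table is free)
- spoke_hub (a point): centre of the arbor's spoke hub, on the axis, 62 mm from the middle towards -y. Hub 40 mm diameter, 22 mm wide; six radial rod spokes, 10 mm thick, reach 48 mm from the axis, 60 degrees apart, one of them in line with the index bar. Free room along the arbor: 38 mm to each side of the spokes' plane
- arbor_mark (a point): middle of the outer face of the brass index bar on the disc's rim (bar 10 mm wide, 24 mm long, 5 mm proud), 45 mm from the axis. Its z axis points radially out of the bar: straight up when the mark faces up
- arbor (a joint): angle of the arbor, rad: 0 (or any whole turn) = index bar straight up; growing = the top moves to the far side (a positive turn about local y). Friction of 0.25 N m holds it wherever it is left; free to turn both ways; starts between 1.0 and 5.3
- rack: flat aluminium cover rack, 190 x 62 mm, 18 mm high, fixed. Three open pockets in a row along its local x, each about 58 mm (x) x 54 mm (y); floor 4 mm up. Origin: centre of the underside. A cover goes in legs down, its x along the rack's x (either way round), 5 mm to spare each side
- pocket_1 (a point): middle of the floor of a rack pocket (local x = -62 mm)
- pocket_2 (a point): middle of the floor of a rack pocket (local x = 0 mm)
- pocket_3 (a point): middle of the floor of a rack pocket (local x = 62 mm)
- cover_1: grey saddle cover, an upside-down U: 48 mm (x, across the arbor) x 42 mm (y), 30 mm high, grip rib on top 12 mm (x) x 36 mm (y) from 30 to 51 mm; slot between the legs 40 mm wide, 24 mm deep. Origin: centre of the underside of its legs, z up. 60 g, loose; sits on the arbor with origin 50 mm up. Two or three are present, all alike
- cover_2: grey saddle cover, an upside-down U: 48 mm (x, across the arbor) x 42 mm (y), 30 mm high, grip rib on top 12 mm (x) x 36 mm (y) from 30 to 51 mm; slot between the legs 40 mm wide, 24 mm deep. Origin: centre of the underside of its legs, z up. 60 g, loose; sits on the arbor with origin 50 mm up. Two or three are present, all alike
- cover_3: grey saddle cover, an upside-down U: 48 mm (x, across the arbor) x 42 mm (y), 30 mm high, grip rib on top 12 mm (x) x 36 mm (y) from 30 to 51 mm; slot between the legs 40 mm wide, 24 mm deep. Origin: centre of the underside of its legs, z up. 60 g, loose; sits on the arbor with origin 50 mm up. Two or three are present, all alike
- chock_1: wedge chock, 122 mm long, loose, 0.3 kg, on the granite. Local x points to the thin end (toe); origin on the underside below the grip. Solid steel tail: x -35 to 40 mm, 24 mm wide, 30 mm high, gripped across (balances at x = 9 mm); light grey wedge 30 mm wide, 36 mm high from x 38 to 56, then sloping 40 degrees down to a blunt toe 10 mm high at x = 87. Both alike; either side will do
- chock_2: wedge chock, 122 mm long, loose, 0.3 kg, on the granite. Local x points to the thin end (toe); origin on the underside below the grip. Solid steel tail: x -35 to 40 mm, 24 mm wide, 30 mm high, gripped across (balances at x = 9 mm); light grey wedge 30 mm wide, 36 mm high from x 38 to 56, then sloping 40 degrees down to a blunt toe 10 mm high at x = 87. Both alike; either side will do
- chock_1_toe (a point): bottom middle of the toe of chock_1
- chock_2_toe (a point): bottom middle of the toe of chock_2
- mug: white mug, bystander at the left, 95 mm high
- stylus_case: closed black hard case, bystander at the left, 123 x 150 x 46 mm
Not all that is in view belongs to the job. What is shaped like the cover_3 but green is not meant.

How it is judged:
By the outcome, as a careful person would: the job done as asked, in the order asked, and still so for the second after the job is handed in, with the robot touching nothing.
Of cover_1, cover_2, cover_3 only 2 to 3 are there at a start; the rules pass over those that are not, and their reading is None.
At some moment in a run one of chock_1, chock_2 may be knocked a few centimetres aside while the robot is not near it.
It also fails if it takes over 210 s, if anything falls off the work surface, if the arm or the gripper's body presses on something with over 40 N, if the wrist force passes 120 N, or if a joint passes its speed limit or range.

## Robot

A 7-joint arm with a two-finger parallel gripper is mounted at the origin on a cart in front of the work surface, level with it; the furniture and walls round the work are solid. World frame = base frame: x ahead of the robot, y to its left, z up, the work surface at z = 0. Lengths are in mm, angles in rad, forces in N, time in s.
With the tool pointing down it reaches from about 400 to 900 mm from the base axis. Payload 5.6 kg.
Tool frame: the origin (TCP) lies between the finger pads; the fingertips stand arm.tcp_to_tips ahead of it and the grasp point (between the pads) lies 2 mm behind it (arm.tcp_to_tips is the distance from the TCP to the fingertips, in mm); z points along the fingers, y is the line along which they close (so a half turn about z gives the same grasp; the last joint's range is limited). The gripper opens to 92 mm and grips with 3 to 60 N. Pads are 20 mm wide; open, the fingers measure 128 mm over their backs; the gripper's body (75 mm by 189 mm) begins 69 mm behind the grasp point.
Start: joints at [1.208, 0.468, -0.012, 1.603, 0.006, 1.071, -0.056], TCP at [204.304, -617.064, 231.592] pointing down, gripper open.
Joint ranges: [-2.53, 2.53], [-0.31, 2.02], [-1.57, 1.55], [0.28, 2.44], [-1.29, 4.43], [0.15, 1.84], [-2.92, 2.92]. Speed limits (rad/s): [2.57, 2.57, 3.14, 3.14, 3.14, 3.14, 3.14].

## Interface

Orientations are given as a rotation vector (axis times angle).
In Python, from bench import arm, viewer gives the robot as it stands. The module is installed in compiled form; this text tells all that it offers.
- The arm moves only by the tool step_arm, never from a script. Its argument "targets" is text: rows parted by semicolons, each of 7 numbers parted by spaces: the opening, from -1 (shut) to 1 (fully open), then the shift along the tool's x, y, z as a fraction of full scale, then the turn, a rotation vector about the tool's x, y, z as a fraction of full scale. In form: grip dx dy dz rx ry rz; .... A call has 1 to 5 rows; each row is the pose to reach, as a shift and turn from the pose commanded when the call began, along the tool's axes at that moment; what a row does not reach only later rows make up. Full scale, the value 1, is 750 mm for a shift and 30 degrees for a turn. A row lasts 1/12 s, in which the tool goes at most 41.7 mm and 7.16 degrees, less where a joint would pass 70% of its speed; a pose out of reach is approached as far as the arm can. A call with a number of a shift or a turn outside -1 to 1 is refused whole. A call with a gripper value outside its range is refused whole. The fingers move at their own pace and stop on an object; "force" is the grip in N (left out, the last holds). Time passes only in rows, so rows that repeat a pose let the fingers close. It gives the time, the measured TCP pose, the force, the opening and the grip force at its end, in the units of the state.
- arm.read_state(): the state, without advancing time (a new reading comes with each control period).
- viewer.grab_frame(name): name is "side" or "top"; returns a dict with "image" (480x640x3 uint8, blue, green, red), "z_map" (480x640 float32, mm along the optical axis (not along the pixel's ray), 0 where there is no reading), "fov_y" (degrees; the focal length in pixels is half the picture's height over the tangent of half this angle, whatever the lens; pixels are square), "cx", "cy" (the principal point, pixels), "k1" (the pictures are not rectified: a ray, as slopes to the right and down, at radius r is drawn at 1 + k1 r^2 times it, then the intrinsics apply), "R" (3x3) and "t" (3): a world point X has camera coordinates R X + t. Camera axes: x right, y down, z forward; pixel columns grow to the right and rows downward; lengths in mm; the calibration is good to about 2 mm. A picture is of the moment at which its call begins.
- arm.hand_in(): hands the job in; it is judged then, once.
The state is a dict: "time": time; "joints": joint angles; "joint_velocities": joint speeds; "tau": joint torques, N m; "eef_pos": TCP position; "ee_rot": TCP orientation; "contact_force": force on the tool from outside, world axes, zero at the start; "wrist_torque": the same for the moment, N m; "opening": finger opening in mm; "grip_force": force on a finger pad.
Only numpy, scipy, OpenCV 4.12 (cv2) and the standard library are available. Lean on these libraries where they do the work, as an engineer would, in place of code of your own. Each camera call takes 0.05 s, during which the arm holds its last target. There are 200 camera calls.

## Working session

There is one attempt and no reset: what is moved stays moved. The work goes in short steps, Python scripts to look and compute and a tool call to move; the robot and the scene stay as the last step left them, time stands still between calls to the robot, and variables do not carry over. Pictures are saved under pics/ and viewed, at most 15 in all, crops included, and the job is handed in when it is done.

Besides the shell and the picture viewer there is one more tool, called after "Call:" by a JSON object that holds its "name" and its "arguments", one argument or row to a line. step_arm: Moves the arm, as the interface text tells. Shift numbers are shares of 750 mm and turn numbers shares of 30 degrees, none past 1 either way. Its arguments: {"type":"object","properties":{"targets":{"type":"string"},"force":{"type":"number"}},"required":["targets"]}

```bash
mkdir -p pics; cat > h.py <<'E'
import numpy as np, cv2, pickle
from bench import arm, viewer
from scipy.spatial.transform import Rotation as Ro
def grab(n,save=None):
    f=viewer.grab_frame(n)
    if save: cv2.imwrite(save,f["image"])
    return f
def foc(f): return 240/np.tan(np.radians(f["fov_y"]/2))
def slopes(f,uv):
    uv=np.atleast_2d(np.asarray(uv,float)); d=(uv-[f["cx"],f["cy"]])/foc(f)
    s=d.copy()
    for _ in range(20): s=d/(1+f["k1"]*(s**2).sum(1,keepdims=True))
    return s
def plane(f,uv,z):
    s=slopes(f,uv); r=np.c_[s,np.ones(len(s))]@f["R"]; c=-f["R"].T@f["t"]
    return c+r*((z-c[2])/r[:,2])[:,None]
def cloud(f):
    v,u=np.mgrid[:480,:640]; s=slopes(f,np.c_[u.ravel(),v.ravel()])
    Z=f["z_map"].reshape(-1,1)
    P=(np.c_[s,np.ones(len(s))]*Z-f["t"])@f["R"]
    P[Z[:,0]==0]=np.nan
    return P.reshape(480,640,3)
def proj(f,P):
    q=np.atleast_2d(P)@f["R"].T+f["t"]; s=q[:,:2]/q[:,2:]
    return s*(1+f["k1"]*(s**2).sum(1,keepdims=True))*foc(f)+[f["cx"],f["cy"]]
E
python3 - <<'E'
from h import *
for n in("top","side"):
    f=grab(n,f"pics/{n}0.png"); c=-f["R"].T@f["t"]; print(n,f["fov_y"],f["k1"],c.round(),f["R"].round(2).tolist())
s=arm.read_state();print({k:(np.round(v,3).tolist()) for k,v in s.items()},arm.tcp_to_tips)
E
```

```text
top 52.838526740169755 -0.10204381317602074 [ 379.  183. 1201.] [[-0.03, -1.0, -0.02], [-0.99, 0.03, -0.13], [0.13, 0.02, -0.99]]
side 57.11487588720987 -0.06504837972819269 [345. 983. 676.] [[-0.98, -0.2, 0.0], [-0.12, 0.59, -0.8], [0.16, -0.78, -0.6]]
{'time': 0.1, 'joints': [1.208, 0.468, -0.012, 1.603, 0.006, 1.071, -0.056], 'joint_velocities': [0.0, -0.001, 0.002, -0.003, 0.002, -0.002, -0.0], 'tau': [0.001, -52.165, -0.012, -24.437, -0.057, 0.014, 0.0], 'eef_pos': [204.122, -616.625, 230.744], 'ee_rot': [-3.1, -0.5, 0.001], 'contact_force': [0.686, -0.835, 0.083], 'wrist_torque': [0.003, -0.023, -0.021], 'grip_force': 0.0, 'opening': 91.827} 17.0
```

View pics/top0.png

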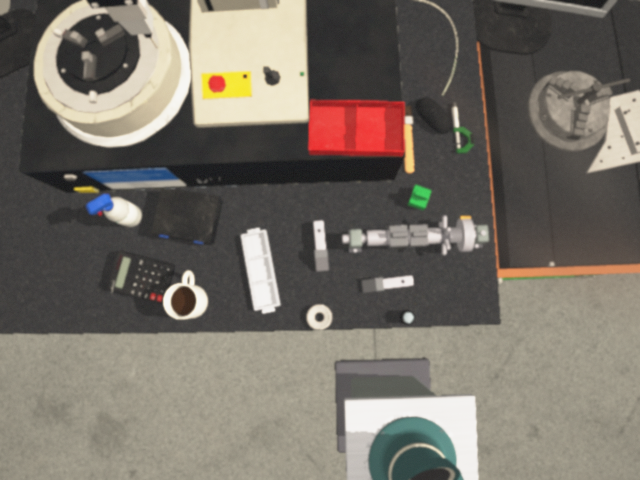

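View pics/side0.png

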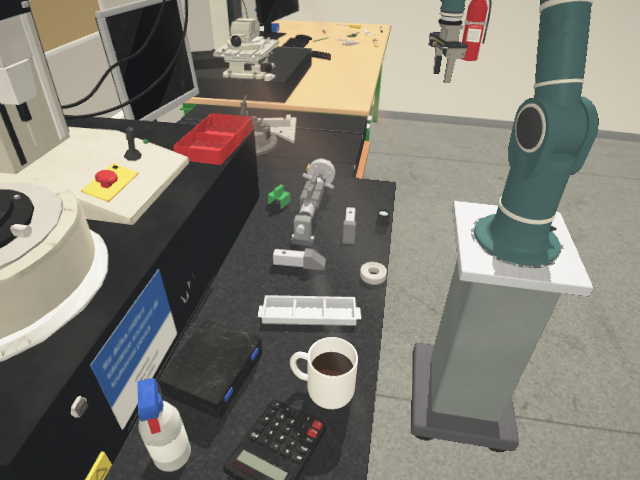

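Top view: the arbor runs from (350,240) to (487,235), with the disc at (468,235) and spokes near (445,236). The rack is at (260,270), and the chocks are at (320,246) and (388,284). Candidates for covers are the grey blocks at (400,236) and (418,236). The green one at (420,196) is the decoy. Next, a close crop plus measurements.

```bash
python3 - <<'E'
from h import *
T=grab("top");S=grab("side")
a=cv2.resize(T["image"][190:315,235:500],None,fx=3,fy=3,interpolation=cv2.INTER_CUBIC)
b=cv2.resize(S["image"][150:330,250:400],None,fx=3,fy=3,interpolation=cv2.INTER_CUBIC)[:, :]
b=cv2.resize(b,(int(600*150/180)//2*2-200,360-0)) if 0 else b
cv2.imwrite("pics/c1.png",a);cv2.imwrite("pics/c2.png",b)
P=cloud(T); pickle.dump((T,S),open("f0.pkl","wb"))
# granite plane check
for uv in((300,300),(350,300),(450,270),(300,210)): print(uv,P[uv[1],uv[0]].round(1))
# height profile along arbor
m=(P[...,2]>25)&(P[...,0]>430)&(P[...,0]<640)&(P[...,1]<100)&(P[...,1]>-260)
for u in range(340,495,3):
    col=np.where(m[:,u])[0]
    if len(col): 
        q=P[col,u]; print(u,col.min(),col.max(),q[np.argmax(q[:,2])].round(),q[:,0].min().round(),q[:,0].max().round())
E
```

```text
(300, 300) [394.3 259.1   1.7]
(350, 300) [391.2 135.5  -3.3]
(450, 270) [ 457.8 -115.5    3. ]
(300, 210) [6.209e+02 2.546e+02 3.000e-01]
364 235 240 [541. 100.  64.] 532.0 543.0
367 230 244 [534.  94.  78.] 521.0 555.0
370 230 283 [541.  87.  75.] 430.0 555.0
373 230 282 [533.  80.  78.] 433.0 554.0
376 230 282 [543.  73.  78.] 432.0 555.0
379 230 282 [543.  65.  76.] 432.0 555.0
382 230 282 [533.  59.  77.] 432.0 553.0
385 230 282 [540.  52.  78.] 432.0 552.0
388 227 282 [540.  44.  76.] 431.0 560.0
391 225 282 [541.  39.  95.] 431.0 562.0
394 225 282 [538.  34. 103.] 431.0 562.0
397 225 282 [539.  27. 107.] 431.0 562.0
400 225 282 [542.  20. 103.] 431.0 562.0
403 225 282 [542.  13. 103.] 430.0 562.0
406 225 282 [541.   6. 105.] 430.0 562.0
409 202 282 [557.  -6.  78.] 430.0 627.0
412 197 281 [538.  -9.  96.] 432.0 639.0
415 197 245 [543. -15. 104.] 515.0 639.0
418 195 245 [536. -21. 104.] 515.0 639.0
421 195 245 [541. -29. 102.] 516.0 639.0
424 195 245 [536. -36. 102.] 515.0 640.0
427 195 244 [540. -42. 104.] 515.0 638.0
430 228 242 [537. -55.  77.] 522.0 556.0
433 228 242 [546. -63.  74.] 523.0 555.0
436 228 242 [539. -69.  75.] 522.0 555.0
439 223 242 [534. -76.  74.] 522.0 573.0
442 223 252 [538. -83.  79.] 499.0 572.0
445 217 252 [547. -86.  98.] 498.0 579.0
448 227 248 [548. -92. 104.] 503.0 551.0
451 227 241 [ 545. -105.   76.] 523.0 556.0
454 227 241 [ 545. -112.   77.] 523.0 556.0
457 221 245 [ 540. -119.   76.] 517.0 574.0
460 216 250 [ 544. -126.   79.] 502.0 582.0
463 216 250 [ 553. -129.   95.] 500.0 581.0
466 216 250 [ 538. -134.  100.] 500.0 582.0
469 216 250 [ 543. -142.   99.] 500.0 582.0
472 222 248 [ 540. -148.   99.] 503.0 563.0
475 227 243 [ 540. -164.   70.] 520.0 556.0
478 226 243 [ 555. -171.   76.] 520.0 555.0
481 226 242 [ 542. -176.   80.] 520.0 556.0
484 225 241 [ 537. -183.   80.] 520.0 558.0
487 227 239 [ 545. -192.   75.] 524.0 553.0
```

View pics/c1.png

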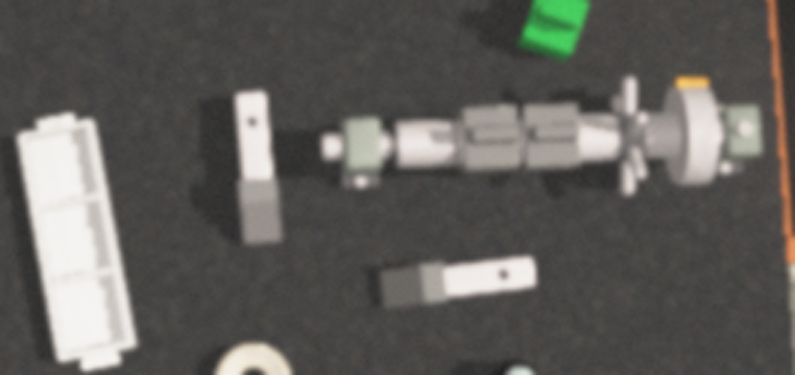

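View pics/c2.png

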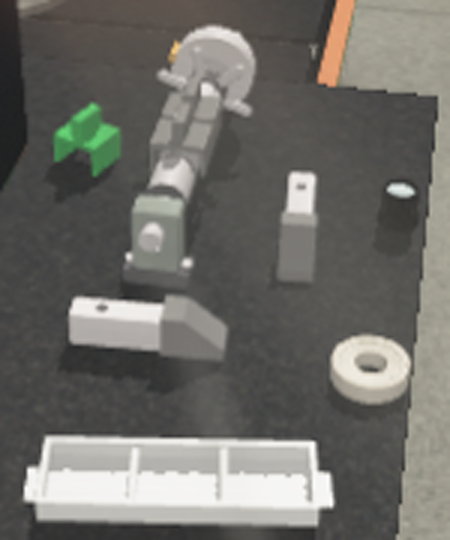

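Crop: two grey covers sit side by side at (400,236) and (418,236), each with a rib on top. Spokes are at (445,236) and the yellow mark is on the far side at (466,218). Chock A at (320,246) has its toe towards the robot, and chock B at (388,284) has its toe towards +y. The white rack is at (260,270).

```bash
cat > m.py <<'E'
from h import *
from scipy.optimize import least_squares
def rect(P2):
    (cx,cy),(w,h),a=cv2.minAreaRect(P2.astype(np.float32))
    if w<h: w,h,a=h,w,a+90
    return np.round([cx,cy,w,h,(a+90)%180-90],1)
def comps(f,mask,z,minA=60):
    n,l,st,c=cv2.connectedComponentsWithStats(mask.astype(np.uint8))
    for i in range(1,n):
        if st[i,4]<minA: continue
        ct=max(cv2.findContours((l==i).astype(np.uint8),0,1)[0],key=cv2.contourArea)[:,0]
        q=plane(f,ct,z)[:,:2]
        if not(330<q[:,0].mean()<680 and -260<q[:,1].mean()<350): continue
        yield c[i].round(),st[i,4],rect(q),plane(f,c[i],z)[0].round(1)[:2]
E
python3 - <<'E'
from m import *
T,S=pickle.load(open("f0.pkl","rb"))
for n,f in(("top",T),("side",S)):
    P=cloud(f); I=f["image"].astype(int); hsv=cv2.cvtColor(f["image"],cv2.COLOR_BGR2HSV)
    print("==",n)
    for c in comps(f,(I.min(2)>170)&(hsv[...,1]<40),30): print("white z30",*c)
    for c in comps(f,(I.min(2)>170)&(hsv[...,1]<40),18): print("white z18",*c)
    X,Y,Z=P[...,0],P[...,1],P[...,2]
    g=(Y>-230)&(Y<330)&(X>380)&(X<620)
    sh=g&(abs(X-539)<14)&(Z>60)&(Z<85)&(((Y>52)&(Y<88))|((Y<-53)&(Y>-68)))
    q=P[sh]; r=least_squares(lambda p:np.hypot(q[:,0]-p[0]-p[1]*q[:,1],q[:,2]-p[2])-18,[539,0,56],loss="soft_l1").x
    print("axis",r.round(3),sh.sum())
    for lo,hi in((0,45),(-50,0)):
        m=g&(Z>90)&(Z<115)&(Y>lo-5)&(Y<hi+5)&(abs(X-539)<30)
        k,l,st,c=cv2.connectedComponentsWithStats(m.astype(np.uint8))
        for i in range(1,k):
            if st[i,4]>15: print("rib",st[i,4],np.median(P[l==i],0).round(1),rect(P[l==i][:,:2]))
    for a,b in(((hsv[...,0]>12)&(hsv[...,0]<35)&(hsv[...,1]>110),"mark"),):
        mm=a&g&(Y<-90)&(Y>-180); print(b,mm.sum(),np.nanmedian(P[mm],0).round(1),np.nanmin(P[mm],0).round(),np.nanmax(P[mm],0).round(),np.argwhere(mm).mean(0).round(1)[::-1])
    st=g&(abs(X-539)<26)&(Z>66)&(Z<84)&(Y<-160)&(abs(hsv[...,0]-60.)<40)&(hsv[...,1]>15)
    for lo,hi in((95,140),(-200,-158)):
        m=g&(Z>60)&(Z<82)&(Y>lo)&(Y<hi)&(abs(X-539)<45); print("stock",m.sum(),np.median(P[m],0).round(1),P[m].min(0).round(),P[m].max(0).round())
    m=g&(Z>88)&(Y<-115)&(Y>-165); print("disc top",P[m].mean(0).round(1), P[m].min(0).round(),P[m].max(0).round())
E
```

```text
== top
white z30 [319. 235.] 284 [550.1 206.5  73.3  23.6   3.6] [550.  206.4]
white z30 [469. 234.] 281 [ 543.2 -161.9   69.6   28.9   -1.4] [ 543.2 -160.5]
white z30 [357. 238.] 134 [542.2 112.2  32.2  29.4  -2. ] [541.6 113.9]
white z30 [376. 237.] 192 [542.1  67.   41.7  29.6  88.4] [541.6  69.3]
white z30 [433. 236.] 133 [540.3 -74.2  34.5  24.9  86.8] [539.5 -72.5]
white z30 [397. 282.] 295 [431.4  21.4  74.8  23.6 -84.6] [431.5  21.6]
white z30 [319. 317.] 371 [353.4 213.7  55.3  54.9  88.5] [352.9 212.4]
white z30 [408. 317.] 67 [346.2  -1.1  20.5  20.2 -47.4] [345.8  -1.7]
white z18 [319. 235.] 284 [551.9 206.8  74.1  23.8   3.6] [551.7 206.6]
white z18 [469. 234.] 281 [ 544.9 -165.5   70.3   29.2   -1.4] [ 544.8 -164. ]
white z18 [357. 238.] 134 [543.9 111.5  32.5  29.7  -2. ] [543.2 113.2]
white z18 [376. 237.] 192 [543.8  65.8  42.1  30.   88.4] [543.3  68.2]
white z18 [433. 236.] 133 [541.9 -76.9  34.9  25.1  86.8] [541.1 -75.1]
white z18 [397. 282.] 295 [431.9  19.8  75.6  23.9 -84.6] [432.  20.]
white z18 [319. 317.] 371 [353.1 214.   55.9  55.5  88.5] [352.6 212.7]
wh
[... 956 characters left out ...]
9.2] [5.518e+02 5.000e-01]
white z18 [350. 214.] 112 [435.    5.8  66.   21.6 -83.1] [434.9   6.6]
white z18 [288. 254.] 277 [555.5 205.1  73.2  35.4   3.9] [554.9 204.5]
white z18 [373. 270.] 300 [353.6 221.6  58.5  55.8 -50.8] [354.  222.1]
axis [ 5.40561e+02 -1.10000e-02  5.35790e+01] 97
rib 53 [538.5  28.9  96.9] [539.7  20.1  49.8  11.3 -88.5]
rib 41 [538.8 -17.4  97.3] [540.  -20.8  37.2  11.7 -88.2]
mark 7 [ 579.5 -135.5   71.8] [ 578. -145.   67.] [ 581. -126.   74.] [307.4 166.4]
stock 183 [538.4 127.   68.5] [519.  95.  60.] [559. 140.  73.]
stock 2 [ 523.4 -185.4   67.4] [ 522. -187.   65.] [ 525. -184.   70.]
disc top [ 539.5 -134.6   91.2] [ 521. -148.   88.] [ 560. -122.   95.]
```

```bash
sed -i 's/<350): continue/<450): continue/' m.py; cat >> h.py <<'E'
def go(pos,yaw_y,p0=None,R0=None):
    """print shift/turn (units of moves) to reach TCP pos with tool y at world yaw (deg), tool down"""
    s=arm.read_state(); p0=s["eef_pos"] if p0 is None else p0; R0=Ro.from_rotvec(s["ee_rot"]) if R0 is None else R0
    c,n=np.cos(np.radians(yaw_y)),np.sin(np.radians(yaw_y))
    Rt=Ro.from_matrix(np.c_[[-n,c,0],[c,n,0],[0,0,-1]])
    d=R0.inv().apply(np.array(pos)-p0)/750; r=np.degrees((R0.inv()*Rt).as_rotvec())/30
    return np.r_[d,r].round(4)
E
python3 - <<'E'
from m import *
T,S=pickle.load(open("f0.pkl","rb"))
for n,f in(("top",T),("side",S)):
    I=f["image"].astype(int); P=cloud(f)
    m=(I.min(2)>140)&(P[...,2]<40)&(P[...,2]>-8)&(P[...,1]>290)&(P[...,1]<420)&(P[...,0]>330)&(P[...,0]<640)
    q=P[m&(P[...,2]>10)]; print(m.sum(),rect(q[:,:2]),np.median(q,0).round(1))
    for c in comps(f,m,18,300): print(n,c)
print(go([360,-300,230],0))
E
```

```text
2204 [472.5 356.2 191.1  60.7   9.8] [473.1 358.1  17. ]
top (array([260., 270.]), np.int32(2204), array([470.4, 355.3, 212.4,  67.1,   9.9]), array([469.4, 355.1]))
2707 [474.1 360.1 190.8  67.6  10.1] [473.  367.6  16. ]
side (array([309., 310.]), np.int32(2703), array([471.8, 367.8, 207.9,  78.4,   9.9]), array([471.2, 369.5]))
[ 3.3000e-01 -3.3560e-01  1.7000e-03 -1.9000e-03 -1.1000e-03 -2.3893e+00]
```

Call:
{"name": "step_arm", "arguments": {
  "targets": "1 0.08 -0.08 0 0 0 -0.24; 1 0.12 -0.12 0 0 0 -0.48; 1 0.16 -0.16 0 0 0 -0.72; 1 0.16 -0.16 0 0 0 -0.95; 1 0.16 -0.16 0 0 0 -1",
  "force": 25
}}

```text
time: 0.62
eef_pos: [285.1, -458.2, 231.6]
ee_rot: [-2.854, -1.306, -0.004]
contact_force: [0.7, 0.6, -0.5]
opening: 91.9
grip_force: 0.0
```

Call:
{"name": "step_arm", "arguments": {
  "targets": "1 0 0 0 0 0 -0.24; 1 0 0 0 0 0 -0.48; 1 0 0 0 0 0 -0.72; 1 0 0 0 0 0 -0.95; 1 0 0 0 0 0 -1"
}}

```text
time: 1.03
eef_pos: [280.4, -465.5, 231.5]
ee_rot: [-2.432, -1.988, -0.0]
contact_force: [-0.8, -0.4, 0.3]
opening: 91.8
grip_force: 0.0
```

Call:
{"name": "step_arm", "arguments": {
  "targets": "0 0 0 0 0 0 -0.2; 0 0 0 0 0 0 -0.385; 0 0 0 0 0 0 -0.385; 0 0 0 0 0 0 -0.385"
}}

```text
time: 1.37
eef_pos: [280.3, -465.6, 231.5]
ee_rot: [-2.229, -2.214, -0.0]
contact_force: [0.7, 0.6, 1.2]
opening: 67.7
grip_force: 0.0
```

```bash
python3 - <<'E'
from h import *
s=arm.read_state();print(s["eef_pos"],s["ee_rot"],s["opening"],s["joints"])
print(go([538.4,21,200],0))
E
```

```text
[ 280.32628309 -465.55283277  231.4912118 ] [-2.22909617e+00 -2.21359652e+00 -1.83798339e-04] 67.68696578848343 [ 1.21386428  0.31121039 -0.29769587  1.84985896  0.10708986  0.99615285
  0.86434001]
[ 6.511e-01  3.396e-01  4.210e-02  0.000e+00 -3.000e-04 -1.330e-02]
```

Call:
{"name": "step_arm", "arguments": {
  "targets": "0 0.217 0.113 0.014 0 0 0; 0 0.217 0.113 0.014 0 0 0; 0 0.217 0.113 0.014 0 0 0; 0 0.217 0.113 0.014 0 0 0; 0 0.217 0.113 0.014 0 0 0"
}}

```text
time: 1.78
eef_pos: [367.8, -297.7, 221.1]
ee_rot: [-2.221, -2.221, -0.002]
contact_force: [0.8, -0.1, 0.0]
opening: 45.8
grip_force: 0.0
```

Call:
{"name": "step_arm", "arguments": {
  "targets": "0 0.217 0.113 0.014 0 0 0; 0 0.217 0.113 0.014 0 0 0; 0 0.217 0.113 0.014 0 0 0; 0 0.217 0.113 0.014 0 0 0; 0 0.217 0.113 0.014 0 0 0"
}}

```text
time: 2.2
eef_pos: [452.8, -134.9, 210.9]
ee_rot: [2.222, 2.221, 0.004]
contact_force: [-0.0, 0.4, 0.0]
opening: 46.2
grip_force: 0.0
```

Call:
{"name": "step_arm", "arguments": {
  "targets": "0 0.217 0.113 0.014 0 0 0; 0 0.217 0.113 0.014 0 0 0; 0 0.217 0.113 0.014 0 0 0; 0 0.217 0.113 0.014 0 0 0; 0 0.217 0.113 0.014 0 0 0"
}}

```text
time: 2.62
eef_pos: [537.5, 28.2, 200.2]
ee_rot: [-2.222, -2.22, -0.005]
contact_force: [0.1, -0.3, -0.0]
opening: 45.9
grip_force: 0.0
```

```bash
python3 - <<'E'
from h import *
s=arm.read_state();print(s["eef_pos"],s["opening"],s["joints"].round(2) if hasattr(s["joints"],"round") else s["joints"])
print(go([538.4,21,115],0),go([538.4,21,99],0))
E
```

```text
[537.49361536  28.21161783 200.18037739] 45.864587946618656 [ 0.36  0.38 -0.58  1.88  0.25  0.95 -0.33]
[-0.01    0.001   0.1135  0.0029 -0.0059 -0.0015] [-0.01    0.001   0.1349  0.0029 -0.0059 -0.0015]
```

Call:
{"name": "step_arm", "arguments": {
  "targets": "0 -0.01 0.001 0.08 0 0 0; 0 -0.01 0.001 0.12 0 0 0; 0 -0.01 0.001 0.135 0 0 0; 0 -0.01 0.001 0.135 0 0 0; 0 -0.01 0.001 0.135 0 0 0",
  "force": 20
}}

```text
time: 3.03
eef_pos: [536.2, 14.9, 98.3]
ee_rot: [-2.226, -2.215, 0.002]
contact_force: [0.2, -0.3, 1.2]
opening: 46.3
grip_force: 0.0
```

Call:
{"name": "step_arm", "arguments": {
  "targets": "-1 0 0 0 0 0 0; -1 0 0 0 0 0 0; -1 0 0 0 0 0 0; -1 0 0 0 0 0 0; -1 0 0 0 0 0 0",
  "force": 20
}}

```text
time: 3.45
eef_pos: [537.0, 14.6, 99.5]
ee_rot: [2.224, 2.218, 0.001]
contact_force: [0.3, 0.1, 0.8]
opening: 14.4
grip_force: 0.3
```

Call:
{"name": "step_arm", "arguments": {
  "targets": "-1 0 0 -0.04 0 0 0; -1 0 0 -0.08 0 0 0; -1 0 0 -0.12 0 0 0; -1 0 0 -0.16 0 0 0; -1 0 0 -0.16 0 0 0"
}}

```text
time: 3.87
eef_pos: [539.8, 15.4, 224.8]
ee_rot: [2.219, 2.213, 0.011]
contact_force: [0.5, 0.2, -0.3]
opening: 11.7
grip_force: 19.9
```

```bash
python3 - <<'E'
from h import *
f=grab("side","pics/s1.png"); cv2.imwrite("pics/s1c.png",cv2.resize(f["image"][80:350,200:420],None,fx=2,fy=2))
print(go([472.5,357,200],10),go([411.4,346.2,200],10))
E
```

```text
[ 0.4559 -0.0894  0.0285  0.0122  0.0023 -0.3387] [ 0.4413 -0.1708  0.028   0.0122  0.0023 -0.3387]
```

View pics/s1c.png

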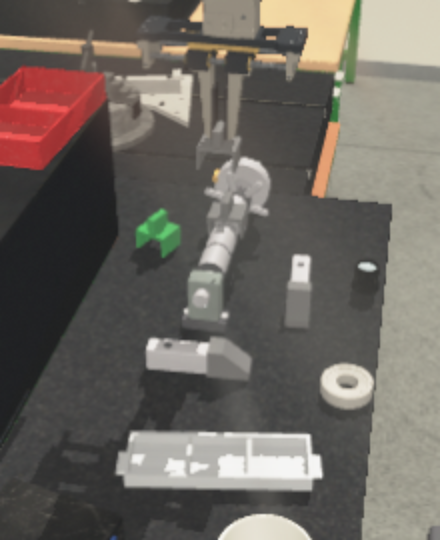

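Side view: the cover hangs from the fingers at (215,148) in the crop, level. The other cover stays on the arbor at (225,210).

Call:
{"name": "step_arm", "arguments": {
  "targets": "-1 0 0 0 0 0 0; -1 0 0 0 0 0 0; -1 0 0 0 0 0 0"
}}

```text
time: 4.17
eef_pos: [535.6, 14.6, 217.4]
ee_rot: [-2.223, -2.217, 0.003]
contact_force: [-0.3, 0.3, 0.2]
opening: 12.1
grip_force: 19.9
```

```bash
python3 - <<'E'
from h import *
f=grab("side"); P=cloud(f)
s=arm.read_state();p=s["eef_pos"];print(p,s["ee_rot"],s["opening"])
I=f["image"].astype(int)
m=(abs(P[...,0]-p[0])<40)&(abs(P[...,1]-p[1])<60)&(P[...,2]<p[2]-20)&(P[...,2]>p[2]-60)
q=P[m];print(m.sum(),q.min(0).round(),q.max(0).round(),np.percentile(q,[5,50,95],axis=0).round())
print(go([412.4,340.3,200],10))
E
```

```text
[535.7574413   14.65586157 217.42785257] [-2.22248501 -2.21753145  0.00279963] 11.986597011014922
209 [513.   6. 164.] [562.  49. 197.] [[514.  15. 167.]
 [532.  38. 192.]
 [560.  47. 195.]]
[ 0.4338 -0.1654  0.0238 -0.0051 -0.0008 -0.3376]
```

Call:
{"name": "step_arm", "arguments": {
  "targets": "-1 0.05 -0.02 0.003 0 0 -0.1; -1 0.1 -0.04 0.006 0 0 -0.2; -1 0.15 -0.06 0.009 0 0 -0.3; -1 0.2 -0.08 0.012 0 0 -0.338; -1 0.22 -0.083 0.012 0 0 -0.338"
}}

```text
time: 4.63
eef_pos: [470.8, 185.1, 209.0]
ee_rot: [-2.007, -2.412, 0.001]
contact_force: [-0.5, 0.2, 0.3]
opening: 11.8
grip_force: 19.9
```

Call:
{"name": "step_arm", "arguments": {
  "targets": "-1 0 0 0 0 0 0; -1 0 0 0 0 0 0"
}}

```text
time: 4.8
eef_pos: [474.2, 180.3, 209.1]
ee_rot: [-2.016, -2.408, 0.002]
contact_force: [1.0, -0.1, -0.6]
opening: 12.1
grip_force: 19.9
```

```bash
python3 - <<'E'
from h import *
print(go([412.4,340.3,150],10))
E
```

```text
[ 0.2245 -0.0435  0.0788 -0.0028  0.0003  0.0046]
```

Call:
{"name": "step_arm", "arguments": {
  "targets": "-1 0.05 -0.01 0.018 0 0 0; -1 0.1 -0.02 0.036 0 0 0; -1 0.15 -0.03 0.054 0 0 0; -1 0.2 -0.04 0.07 0 0 0; -1 0.224 -0.0435 0.079 0 0 0.005"
}}

```text
time: 5.22
eef_pos: [411.6, 341.7, 149.0]
ee_rot: [-2.019, -2.404, 0.002]
contact_force: [-0.6, -0.0, -0.0]
opening: 12.2
grip_force: 19.9
```

Call:
{"name": "step_arm", "arguments": {
  "targets": "-1 0 0 0 0 0 0; -1 0 0 0 0 0 0; -1 0 0 0 0 0 0"
}}

```text
time: 5.47
eef_pos: [414.8, 337.5, 150.1]
ee_rot: [2.025, 2.4, -0.002]
contact_force: [-0.3, -0.4, -0.7]
opening: 11.8
grip_force: 19.9
```

```bash
python3 - <<'E'
from h import *
f=grab("side","pics/s2.png"); cv2.imwrite("pics/s2c.png",cv2.resize(f["image"][200:350,240:400],None,fx=3,fy=3))
P=cloud(f);p=arm.read_state()["eef_pos"];print(p)
m=(abs(P[...,0]-p[0])<40)&(abs(P[...,1]-p[1])<60)&(P[...,2]<p[2]-20)&(P[...,2]>p[2]-60)
q=P[m];print(m.sum(),np.percentile(q,[2,50,98],axis=0).round())
# rack pockets edges seen: project predicted pocket corners & check
for k in(-62,0,62):
    a=np.radians(10);c=np.array([472.5,357])+k*np.array([np.cos(a),np.sin(a)])
    pts=[[*(c+np.array([[np.cos(a),-np.sin(a)],[np.sin(a),np.cos(a)]])@[dx,dy]),18] for dx,dy in((-29,-27),(29,-27),(29,27),(-29,27))]
    uv=proj(f,np.array(pts)); cv2.polylines(f["image"],[np.round(uv*8).astype(int)],True,(0,0,255),1,0,3)
cv2.imwrite("pics/s2d.png",cv2.resize(f["image"][200:350,240:400],None,fx=4,fy=4))
print(go([412.4,340.3,55],10))
E
```

```text
[415.01657863 337.46013649 150.43394177]
317 [[389. 332. 100.]
 [413. 361. 126.]
 [439. 372. 129.]]
[ 0.0045 -0.0028  0.1272  0.0004  0.0026 -0.0116]
```

View pics/s2d.png

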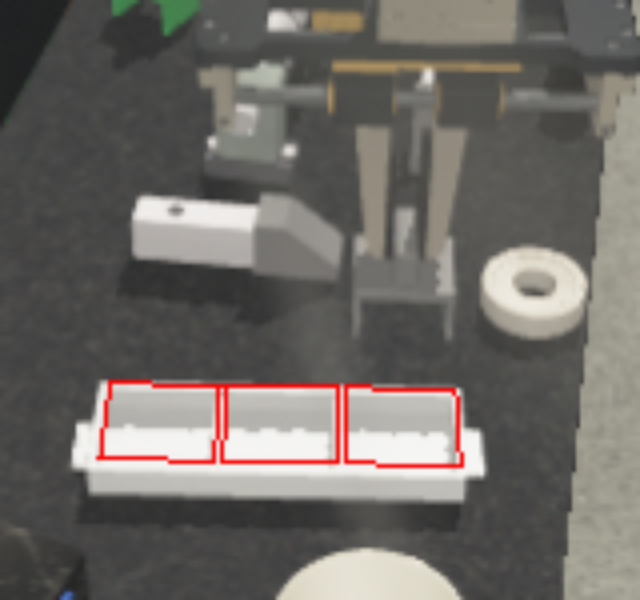

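Overlay of the predicted pockets (red) lands on the rack's dividers and rims. The cover hangs level above and behind the right pocket. Lowering it into that one.

Call:
{"name": "step_arm", "arguments": {
  "targets": "-1 0.0045 -0.003 0.03 0 0 -0.01; -1 0.0045 -0.003 0.06 0 0 -0.01; -1 0.0045 -0.003 0.08 0 0 -0.01; -1 0.0045 -0.003 0.08 0 0 -0.01"
}}

```text
time: 5.85
eef_pos: [410.7, 339.1, 88.2]
ee_rot: [2.02, 2.406, -0.008]
contact_force: [-0.3, -1.7, -0.0]
opening: 11.7
grip_force: 19.9
```

Call:
{"name": "step_arm", "arguments": {
  "targets": "-1 0 0 0.015 0 0 0; -1 0 0 0.03 0 0 0; -1 0 0 0.045 0 0 0; -1 0 0 0.047 0 0 0; -1 0 0 0.047 0 0 0"
}}

```text
time: 6.27
eef_pos: [411.1, 342.4, 55.1]
ee_rot: [2.016, 2.408, 0.0]
contact_force: [-0.1, 0.7, -0.9]
opening: 11.8
grip_force: 20.0
```

```bash
python3 - <<'E'
from h import *
s=arm.read_state();print(s["eef_pos"],s["contact_force"])
f=grab("side"); cv2.imwrite("pics/s3.png",cv2.resize(f["image"][200:350,240:400],None,fx=4,fy=4))
E
```

```text
[411.09752765 342.42197619  55.07953806] [-0.14073381  0.65944595 -0.93839199]
```

View pics/s3.png

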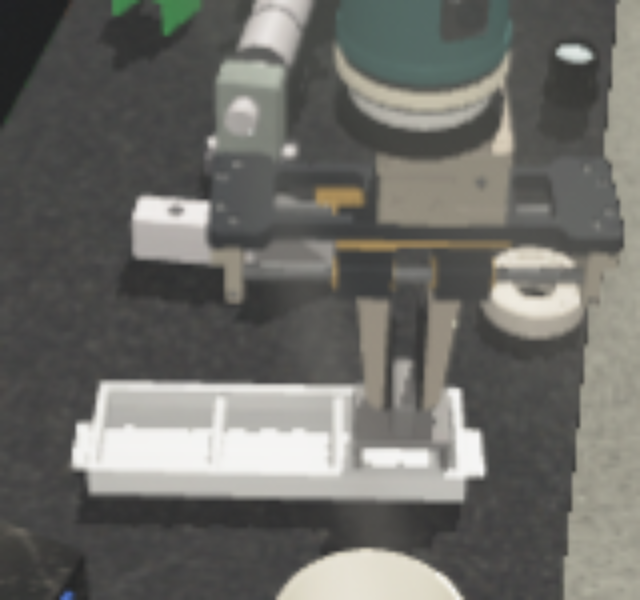

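The cover's legs stand inside the right-hand pocket at (400,450), off the walls. Releasing.

Call:
{"name": "step_arm", "arguments": {
  "targets": "-0.3 0 0 0 0 0 0; -0.3 0 0 0 0 0 0; -0.3 0 0 0 0 0 0; -0.3 0 0 0 0 0 0; -0.3 0 0 0 0 0 0"
}}

```text
time: 6.73
eef_pos: [410.6, 342.6, 55.3]
ee_rot: [2.016, 2.409, 0.0]
contact_force: [0.4, 0.1, -0.4]
opening: 32.0
grip_force: 0.0
```

Call:
{"name": "step_arm", "arguments": {
  "targets": "-0.3 0 0 -0.03 0 0 0; -0.3 0 0 -0.07 0 0 0; -0.3 0 0 -0.11 0 0 0; -0.3 0 0 -0.15 0 0 0; -0.3 0 0 -0.18 0 0 0"
}}

```text
time: 7.15
eef_pos: [410.8, 343.2, 192.7]
ee_rot: [2.015, 2.409, 0.003]
contact_force: [-0.3, -0.2, -0.9]
opening: 32.2
grip_force: 0.0
```

Call:
{"name": "step_arm", "arguments": {
  "targets": "0 -0.05 0 0 0 0 0.1; 0 -0.1 0 0 0 0 0.2; 0 -0.15 0 0 0 0 0.3; 0 -0.2 0 0 0 0 0.33; 0 -0.22 0 0 0 0 0.33"
}}

```text
time: 7.57
eef_pos: [440.4, 174.9, 190.1]
ee_rot: [2.222, 2.218, -0.003]
contact_force: [0.7, -0.8, 0.1]
opening: 46.1
grip_force: 0.0
```

Call:
{"name": "step_arm", "arguments": {
  "targets": "0 0 0 0 0 0 0; 0 0 0 0 0 0 0"
}}

```text
time: 7.73
eef_pos: [439.9, 179.7, 190.5]
ee_rot: [2.219, 2.224, 0.001]
contact_force: [-0.5, 1.3, 0.8]
opening: 45.8
grip_force: 0.0
```

```bash
python3 - <<'E'
from h import *
print(arm.read_state()["eef_pos"],go([538.4,-26.5,140],0))
E
```

```text
[439.93514283 179.74625437 190.50036067] [-0.2753  0.1306  0.0674  0.0009 -0.0003  0.0048]
```

Call:
{"name": "step_arm", "arguments": {
  "targets": "0 -0.05 0.025 0 0 0 0; 0 -0.1 0.05 0 0 0 0; 0 -0.15 0.075 0 0 0 0; 0 -0.2 0.1 0 0 0 0; 0 -0.24 0.12 0.02 0 0 0.005"
}}

```text
time: 8.15
eef_pos: [533.8, 0.2, 177.6]
ee_rot: [2.215, 2.222, 0.007]
contact_force: [1.2, 0.4, 1.2]
opening: 45.8
grip_force: 0.0
```

Call:
{"name": "step_arm", "arguments": {
  "targets": "0 -0.035 0.0105 0.047 0 0 0; 0 -0.035 0.0105 0.047 0 0 0; 0 -0.035 0.0105 0.047 0 0 0; 0 -0.035 0.0105 0.047 0 0 0"
}}

```text
time: 8.48
eef_pos: [538.5, -22.9, 140.1]
ee_rot: [-2.215, -2.226, -0.002]
contact_force: [-0.2, 0.4, -0.2]
opening: 45.6
grip_force: 0.0
```

```bash
python3 - <<'E'
from m import *
print(arm.read_state()["eef_pos"],go([538.4,-26.5,99.5],0))
f=grab("side"); P=cloud(f)
m=(P[...,2]>85)&(P[...,2]<106)&(P[...,1]>-60)&(P[...,1]<20)&(abs(P[...,0]-539)<15)
print(m.sum(),rect(P[m][:,:2]),np.percentile(P[m],[2,50,98],axis=0).round())
m=(P[...,2]>35)&(P[...,2]<60)&(P[...,1]>300)&(P[...,1]<400)&(abs(P[...,0]-411)<40)
print(m.sum(),np.percentile(P[m],[2,50,98],axis=0).round())
E
```

```text
[538.53801754 -22.8538228  140.13639225] [-0.005  -0.0002  0.0542 -0.0006 -0.0034  0.0095]
52 [541.2 -22.2  37.   11.9  88.1] [[536. -40.  87.]
 [540. -14.  96.]
 [546.  -4. 101.]]
140 [[392. 337.  35.]
 [411. 361.  52.]
 [429. 371.  57.]]
```

Call:
{"name": "step_arm", "arguments": {
  "targets": "0 -0.003 0.001 0.02 0 0 0; 0 -0.003 0.001 0.04 0 0 0; 0 -0.003 0.001 0.054 0 0 0; 0 -0.003 0.001 0.054 0 0 0; 0 -0.003 0.001 0.054 0 0 0"
}}

```text
time: 8.95
eef_pos: [539.3, -26.5, 100.1]
ee_rot: [-2.217, -2.226, -0.001]
contact_force: [0.0, 0.4, -0.4]
opening: 46.1
grip_force: 0.0
```

Call:
{"name": "step_arm", "arguments": {
  "targets": "-1 0 0 0 0 0 0; -1 0 0 0 0 0 0; -1 0 0 0 0 0 0; -1 0 0 0 0 0 0; -1 0 0 0 0 0 0"
}}

```text
time: 9.37
eef_pos: [539.4, -28.0, 99.9]
ee_rot: [2.219, 2.223, 0.0]
contact_force: [1.0, 0.5, 0.0]
opening: 14.5
grip_force: 0.0
```

Call:
{"name": "step_arm", "arguments": {
  "targets": "-1 0 0 0 0 0 0; -1 0 0 0 0 0 0; -1 0 0 0 0 0 0; -1 0 0 0 0 0 0"
}}

```text
time: 9.7
eef_pos: [539.4, -28.0, 99.8]
ee_rot: [2.219, 2.223, 0.0]
contact_force: [-0.8, -0.7, 2.5]
opening: 11.5
grip_force: 20.0
```

Call:
{"name": "step_arm", "arguments": {
  "targets": "-1 0 0 -0.04 0 0 0; -1 0 0 -0.08 0 0 0; -1 0 0 -0.12 0 0 0; -1 0 0 -0.15 0 0 0; -1 0 0 -0.15 0 0 0"
}}

```text
time: 10.12
eef_pos: [541.8, -27.6, 216.5]
ee_rot: [2.215, 2.219, 0.008]
contact_force: [-0.3, -0.2, -0.5]
opening: 12.1
grip_force: 20.0
```

Call:
{"name": "step_arm", "arguments": {
  "targets": "-1 0.05 -0.01 0 0 0 -0.1; -1 0.1 -0.02 0 0 0 -0.2; -1 0.15 -0.03 0 0 0 -0.3; -1 0.2 -0.04 0 0 0 -0.335; -1 0.25 -0.043 0 0 0 -0.335"
}}

```text
time: 10.53
eef_pos: [504.7, 160.7, 211.0]
ee_rot: [-2.014, -2.409, 0.003]
contact_force: [0.8, 0.1, -0.0]
opening: 11.8
grip_force: 20.0
```

Call:
{"name": "step_arm", "arguments": {
  "targets": "-1 0 0 0 0 0 0; -1 0 0 0 0 0 0; -1 0 0 0 0 0 0"
}}

```text
time: 10.78
eef_pos: [506.3, 158.8, 211.0]
ee_rot: [-2.016, -2.409, 0.003]
contact_force: [-0.5, -0.3, -0.2]
opening: 11.9
grip_force: 20.0
```

```bash
python3 - <<'E'
from h import *
f=grab("side"); P=cloud(f);p=arm.read_state()["eef_pos"];print(p)
m=(abs(P[...,0]-p[0])<40)&(abs(P[...,1]-p[1])<60)&(P[...,2]<p[2]-20)&(P[...,2]>p[2]-60)
q=P[m];print(m.sum(),np.percentile(q,[2,50,98],axis=0).round())
print(go([472.5,357,150],10))
E
```

```text
[506.56109008 157.97170032 211.13574977]
189 [[482. 149. 161.]
 [506. 180. 188.]
 [531. 189. 190.]]
[ 0.2693  0.0018  0.0813 -0.003   0.0017  0.002 ]
```

Call:
{"name": "step_arm", "arguments": {
  "targets": "-1 0.05 0 0 0 0 0; -1 0.1 0 0.02 0 0 0; -1 0.15 0 0.04 0 0 0; -1 0.2 0 0.06 0 0 0; -1 0.25 0 0.08 0 0 0"
}}

```text
time: 11.25
eef_pos: [474.5, 343.3, 150.9]
ee_rot: [2.021, 2.404, -0.001]
contact_force: [0.7, 0.9, -0.0]
opening: 11.7
grip_force: 20.0
```

Call:
{"name": "step_arm", "arguments": {
  "targets": "-1 0.016 0.001 0 0 0 0; -1 0.016 0.001 0 0 0 0; -1 0.016 0.001 0 0 0 0; -1 0.016 0.001 0 0 0 0"
}}

```text
time: 11.58
eef_pos: [473.7, 353.5, 152.0]
ee_rot: [2.019, 2.405, -0.001]
contact_force: [0.5, -0.8, -0.4]
opening: 11.8
grip_force: 20.0
```

```bash
python3 - <<'E'
from h import *
print(arm.read_state()["eef_pos"],go([472.5,355,95],10),go([472.5,355,55],10))
E
```

```text
[473.65452202 353.48033413 152.0176858 ] [ 0.0024 -0.0012  0.076   0.0005  0.0032 -0.0013] [ 0.0025 -0.0012  0.1294  0.0005  0.0032 -0.0013]
```

Call:
{"name": "step_arm", "arguments": {
  "targets": "-1 0.002 -0.001 0.03 0 0 0; -1 0.002 -0.001 0.06 0 0 0; -1 0.002 -0.001 0.08 0 0 0; -1 0.002 -0.001 0.08 0 0 0; -1 0.002 -0.001 0.08 0 0 0"
}}

```text
time: 12.0
eef_pos: [472.2, 355.3, 92.1]
ee_rot: [2.019, 2.406, -0.002]
contact_force: [0.4, 0.4, -0.2]
opening: 12.3
grip_force: 20.0
```

Call:
{"name": "step_arm", "arguments": {
  "targets": "-1 0 0 0.015 0 0 0; -1 0 0 0.03 0 0 0; -1 0 0 0.045 0 0 0; -1 0 0 0.049 0 0 0; -1 0 0 0.049 0 0 0"
}}

```text
time: 12.42
eef_pos: [470.7, 357.0, 54.5]
ee_rot: [-2.016, -2.41, 0.003]
contact_force: [0.0, -0.3, -1.1]
opening: 12.0
grip_force: 20.0
```

```bash
python3 - <<'E'
from h import *
s=arm.read_state();print(s["eef_pos"],s["contact_force"])
f=grab("side"); cv2.imwrite("pics/s4.png",cv2.resize(f["image"][140:350,240:400],None,fx=3,fy=3))
E
```

```text
[470.70679193 357.02789731  54.46568508] [ 0.03051708 -0.28274328 -1.13920883]
```

View pics/s4.png

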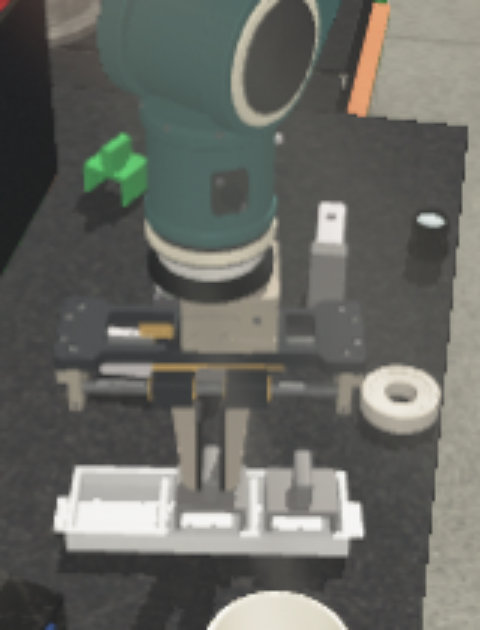

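The second cover sits in the middle pocket, and the first stands upright in the right pocket. Releasing and heading for the spokes.

Call:
{"name": "step_arm", "arguments": {
  "targets": "-0.3 0 0 0 0 0 0; -0.3 0 0 0 0 0 0; -0.3 0 0 0 0 0 0; -0.3 0 0 0 0 0 0; -0.3 0 0 0 0 0 0"
}}

```text
time: 12.88
eef_pos: [471.2, 357.4, 55.4]
ee_rot: [2.016, 2.409, 0.0]
contact_force: [0.3, 0.7, 0.6]
opening: 32.6
grip_force: 0.0
```

Call:
{"name": "step_arm", "arguments": {
  "targets": "-0.3 0 0 -0.03 0 0 0; -0.3 0 0 -0.07 0 0 0; -0.3 0 0 -0.11 0 0 0; -0.3 0 0 -0.15 0 0 0; -0.3 0 0 -0.18 0 0 0"
}}

```text
time: 13.3
eef_pos: [471.5, 358.0, 192.9]
ee_rot: [2.016, 2.409, 0.003]
contact_force: [0.6, 0.8, 0.2]
opening: 32.2
grip_force: 0.0
```

Call:
{"name": "step_arm", "arguments": {
  "targets": "-0.5 -0.05 0 0 0 0 -0.2; -0.5 -0.1 0 0 0 0 -0.4; -0.5 -0.15 0 0 0 0 -0.6; -0.5 -0.2 0 0 0 0 -0.8; -0.5 -0.25 0 0 0 0 -1"
}}

```text
time: 13.72
eef_pos: [504.2, 171.1, 190.5]
ee_rot: [1.315, 2.852, -0.0]
contact_force: [1.2, 0.2, -0.5]
opening: 22.9
grip_force: 0.0
```

Call:
{"name": "step_arm", "arguments": {
  "targets": "-0.5 0 0 0 0 0 -0.2; -0.5 0 0 0 0 0 -0.4; -0.5 0 0 0 0 0 -0.6; -0.5 0 0 0 0 0 -0.8; -0.5 0 0 0 0 0 -1"
}}

```text
time: 14.13
eef_pos: [504.3, 172.5, 190.5]
ee_rot: [0.534, 3.095, -0.0]
contact_force: [0.9, -0.4, 0.2]
opening: 23.0
grip_force: 0.0
```

Call:
{"name": "step_arm", "arguments": {
  "targets": "-0.5 0 0 0 0 0 -0.2; -0.5 0 0 0 0 0 -0.4; -0.5 0 0 0 0 0 -0.6; -0.5 0 0 0 0 0 -0.66; -0.5 0 0 0 0 0 -0.66"
}}

```text
time: 14.55
eef_pos: [504.2, 172.7, 190.2]
ee_rot: [-0.0, -3.141, -0.0]
contact_force: [0.4, -0.2, -0.1]
opening: 23.2
grip_force: 0.0
```

```bash
python3 - <<'E'
from m import *
s=arm.read_state();print(s["eef_pos"],s["ee_rot"],s["joints"],s["opening"])
f=grab("top"); P=cloud(f); hsv=cv2.cvtColor(f["image"],cv2.COLOR_BGR2HSV)
X,Y,Z=P[...,0],P[...,1],P[...,2]
m=(hsv[...,0]>12)&(hsv[...,0]<35)&(hsv[...,1]>110)&(Y<-90)&(Y>-180)&(X>480)&(X<620)&(Z>20)
print("mark",m.sum(),P[m].round(0)[::4].tolist())
m=(Y<-70)&(Y>-112)&(X>480)&(X<600)&(Z>5)
d=np.hypot(X-538.4,Z-56.2); m&=(d>26)&(d<55)
a=np.degrees(np.arctan2(X-538.4,Z-56.2)); 
h,e=np.histogram(a[m],np.arange(-180,181,10)); print([(int(x),int(c)) for x,c in zip(e,h) if c])
for lo,hi in((-30,40),(40,100),(-90,-30)):
    k=m&(a>lo)&(a<hi); print(lo,k.sum(),np.median(a[k]).round(1),np.median(Y[k]).round(1),np.percentile(Y[k],[5,95]).round(1),np.percentile(d[k],[5,95]).round(1))
print(go([470,0,190],90))
E
```

```text
[504.18506129 172.69925046 190.2313826 ] [-3.37813794e-04 -3.14133896e+00 -3.60412141e-04] [ 0.37152761  0.5301132  -0.98709432  1.8823487   0.52023519  1.01253461
  0.73001513] 23.196635713624346
mark 25 [[582.0, -132.0, 65.0], [582.0, -142.0, 66.0], [581.0, -150.0, 71.0], [578.0, -135.0, 73.0], [577.0, -143.0, 78.0], [578.0, -154.0, 73.0], [576.0, -137.0, 73.0]]
[(-110, 11), (-100, 8), (-90, 1), (-60, 1), (-50, 18), (-40, 11), (0, 10), (10, 15), (20, 2), (50, 1), (60, 17), (70, 7), (110, 2), (120, 9), (130, 2)]
-30 27 10.9 -90.2 [-94.3 -86.7] [29.1 50. ]
40 25 67.1 -91.1 [-94.6 -89. ] [28.  44.9]
-90 31 -41.0 -91.0 [-94.9 -87.6] [27.8 48.3]
[ 0.0452 -0.2304  0.0003  0.0003 -0.0003 -0.0037]
```

Call:
{"name": "step_arm", "arguments": {
  "targets": "-0.5 -0.012 -0.05 0 0 0 0; -0.5 -0.025 -0.1 0 0 0 0; -0.5 -0.04 -0.15 0 0 0 0; -0.5 -0.055 -0.2 0.01 0 0 0; -0.5 -0.07 -0.25 0.02 0 0 0"
}}

```text
time: 15.02
eef_pos: [557.2, -16.7, 175.7]
ee_rot: [0.003, 3.14, -0.001]
contact_force: [1.2, 0.6, 0.4]
opening: 23.1
grip_force: 0.0
```

Call:
{"name": "step_arm", "arguments": {
  "targets": "-0.5 -0.013 -0.05 0.01 0 0 0; -0.5 -0.026 -0.1 0.03 0 0 0; -0.5 -0.026 -0.102 0.033 0 0 0; -0.5 -0.026 -0.102 0.033 0 0 0; -0.5 -0.026 -0.102 0.033 0 0 0"
}}

```text
time: 15.43
eef_pos: [575.8, -90.3, 150.6]
ee_rot: [-0.002, -3.141, -0.002]
contact_force: [0.6, 0.6, 0.2]
opening: 23.1
grip_force: 0.0
```

```bash
python3 - <<'E'
from m import *
print(arm.read_state()["eef_pos"],go([576.3,-91,71.5],90))
f=grab("side"); P=cloud(f); X,Y,Z=P[...,0],P[...,1],P[...,2]
d=np.hypot(X-538.4,Z-56.2);m=(Y<-60)&(Y>-112)&(d>26)&(d<52)&(Z>5)&(Z<108)
a=np.degrees(np.arctan2(X-539.5,Z-55))
h,e=np.histogram(a[m],np.arange(-180,181,10)); print([(int(x),int(c)) for x,c in zip(e,h) if c])
E
```

```text
[575.78897743 -90.33271123 150.59439111] [-0.0007 -0.001   0.1055  0.0018 -0.0006 -0.0022]
[(-180, 1), (-170, 9), (-130, 1), (-120, 7), (-110, 15), (-100, 1), (-60, 4), (-50, 16), (-40, 3), (0, 5), (10, 19), (20, 3), (60, 9), (70, 15), (80, 4), (120, 5), (130, 5)]
```

Call:
{"name": "step_arm", "arguments": {
  "targets": "-0.5 -0.001 -0.001 0.04 0 0 0; -0.5 -0.001 -0.001 0.08 0 0 0; -0.5 -0.001 -0.001 0.105 0 0 0; -0.5 -0.001 -0.001 0.105 0 0 0; -0.5 -0.001 -0.001 0.105 0 0 0",
  "force": 30
}}

```text
time: 15.9
eef_pos: [576.7, -89.8, 72.3]
ee_rot: [0.004, -3.141, -0.001]
contact_force: [-0.1, 0.1, 0.2]
opening: 23.1
grip_force: 0.0
```

Call:
{"name": "step_arm", "arguments": {
  "targets": "-1 0 0 0 0 0 0; -1 0 0 0 0 0 0; -1 0 0 0 0 0 0; -1 0 0 0 0 0 0; -1 0 0 0 0 0 0",
  "force": 30
}}

```text
time: 16.32
eef_pos: [578.0, -90.5, 73.7]
ee_rot: [-0.0, 3.138, 0.002]
contact_force: [-0.9, 2.9, 6.1]
opening: 8.4
grip_force: 30.0
```

```bash
python3 - <<'E'
from h import *
s=arm.read_state();p=s["eef_pos"];print(p,s["opening"],s["grip_force"],s["contact_force"])
for a in(62,52,42,32,22,12,6,0):
    q=np.array([538.4+40*np.sin(np.radians(a)),59+40*np.cos(np.radians(a))]);print(a,q.round(1),((p[0]-q[0])/750).round(4),((p[2]-q[1])/750).round(4))
E
```

```text
[578.04555748 -90.50772704  73.67828273] 8.411907758130981 30.000716149806976 [-0.86273263  2.90771625  6.06958389]
62 [573.7  77.8] 0.0058 -0.0055
52 [569.9  83.6] 0.0108 -0.0133
42 [565.2  88.7] 0.0172 -0.0201
32 [559.6  92.9] 0.0246 -0.0257
22 [553.4  96.1] 0.0329 -0.0299
12 [546.7  98.1] 0.0418 -0.0326
6 [542.6  98.8] 0.0473 -0.0335
0 [538.4  99. ] 0.0529 -0.0338
```

Call:
{"name": "step_arm", "arguments": {
  "targets": "-1 0.002 -0.004 0 0 0 0; -1 0.0036 -0.008 0 0 0 0; -1 0.006 -0.012 0 0 0 0; -1 0.0087 -0.016 0 0 0 0; -1 0.0087 -0.016 0 0 0 0"
}}

```text
time: 16.73
eef_pos: [577.3, -90.9, 75.2]
ee_rot: [-0.011, 3.124, 0.029]
contact_force: [12.5, 24.9, -3.8]
opening: 8.5
grip_force: 30.0
```

```bash
python3 - <<'E'
from h import *
s=arm.read_state();p=s["eef_pos"];print(p,s["opening"],s["grip_force"],s["contact_force"])
f=grab("side"); cv2.imwrite("pics/s5.png",cv2.resize(f["image"][120:240,250:390],None,fx=4,fy=4))
P=cloud(f); X,Y,Z=P[...,0],P[...,1],P[...,2]
d=np.hypot(X-538.4,Z-56.2);m=(Y<-60)&(Y>-112)&(d>26)&(d<52)&(Z>5)&(Z<108)
a=np.degrees(np.arctan2(X-539.5,Z-55))
h,e=np.histogram(a[m],np.arange(-180,181,10)); print([(int(x),int(c)) for x,c in zip(e,h) if c])
E
```

```text
[577.27995469 -90.87392864  75.15285925] 8.495490851162101 30.011740922927856 [12.5238225  24.92540801 -3.79136781]
[(-180, 2), (-170, 5), (-120, 11), (-110, 14), (-60, 8), (-50, 15), (-40, 1), (0, 12), (10, 12), (20, 2), (30, 7), (40, 15), (50, 19), (60, 22), (70, 24), (80, 8), (120, 11), (130, 4)]
```

View pics/s5.png

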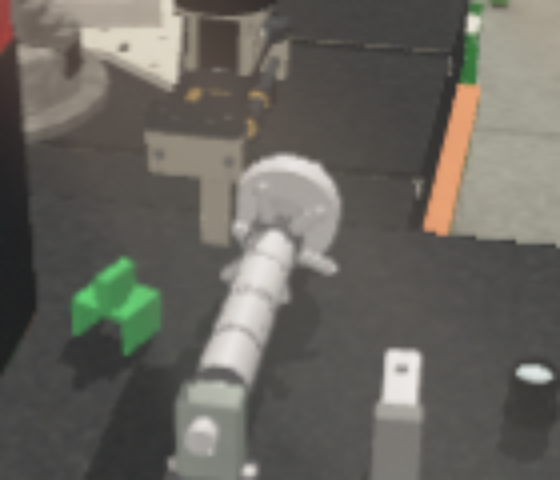

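The gripper sits on the far spoke at crop (225,230). The arbor has turned by only a few degrees and a sideways force has built up, so I am letting it settle and reading again.

Call:
{"name": "step_arm", "arguments": {
  "targets": "-1 0 0 0 0 0 0; -1 0 0 0 0 0 0"
}}

```text
time: 16.95
eef_pos: [577.3, -90.9, 75.2]
ee_rot: [-0.011, 3.124, 0.028]
contact_force: [12.4, 24.6, -2.8]
opening: 8.6
grip_force: 30.0
```

```bash
python3 - <<'E'
from h import *
s=arm.read_state();p=s["eef_pos"];print(p,s["ee_rot"],s["opening"],s["contact_force"],s["wrist_torque"],s["tau"])
f=grab("side"); P=cloud(f); X,Y,Z=P[...,0],P[...,1],P[...,2]
m=(Z>45)&(Z<110)&(X>545)&(X<610)&(Y>-135)&(Y<-45)
for z0 in range(45,110,10):
    k=m&(Z>=z0)&(Z<z0+10); print(z0,k.sum(),[ (P[k][i]).round().tolist() for i in range(0,k.sum(),max(1,k.sum()//8))])
E
```

```text
[577.28866626 -90.8543563   75.15133008] [-0.01132872  3.12408478  0.02798901] 8.592670442440571 [12.38471307 24.63318721 -2.81179135] [ 5.6038284  -3.08880328 -0.01792619] [ 15.23349345 -52.56575704   1.85396545 -13.81393075   4.00363818
   7.02125743   0.08051903]
45 12 [[568.0, -128.0, 55.0], [573.0, -126.0, 52.0], [571.0, -128.0, 51.0], [567.0, -125.0, 53.0], [566.0, -132.0, 49.0], [562.0, -128.0, 52.0], [573.0, -122.0, 51.0], [571.0, -129.0, 47.0], [568.0, -127.0, 49.0], [565.0, -128.0, 49.0], [567.0, -122.0, 48.0], [564.0, -125.0, 47.0]]
55 53 [[571.0, -127.0, 65.0], [564.0, -124.0, 64.0], [562.0, -126.0, 60.0], [564.0, -92.0, 65.0], [565.0, -84.0, 63.0], [570.0, -81.0, 61.0], [588.0, -71.0, 61.0], [570.0, -69.0, 64.0], [571.0, -74.0, 58.0]]
65 74 [[574.0, -131.0, 72.0], [570.0, -124.0, 69.0], [570.0, -95.0, 69.0], [579.0, -70.0, 75.0], [582.0, -71.0, 71.0], [549.0, -76.0, 72.0], [555.0, -78.0, 67.0], [548.0, -69.0, 70.0], [549.0, -47.0, 69.0]]
75 57 [[566.0, -133.0, 85.0], [566.0, -132.0, 79.0], [566.0, -118.0, 83.0], [564.0, -124.0, 77.0], [569.0, -77.0, 85.0], [574.0, -72.0, 84.0], [576.0, -70.0, 82.0], [582.0, -69.0, 79.0], [570.0, -69.0, 77.0]]
85 58 [[549.0, -134.0, 92.0], [563.0, -132.0, 85.0], [561.0, -124.0, 87.0], [570.0, -108.0, 88.0], [588.0, -73.0, 91.0], [548.0, -83.0, 90.0], [573.0, -67.0, 93.0], [581.0, -67.0, 89.0], [575.0, -67.0, 87.0]]
95 35 [[569.0, -75.0, 105.0], [587.0, -68.0, 103.0], [576.0, -69.0, 104.0], [550.0, -83.0, 99.0], [584.0, -67.0, 101.0], [573.0, -69.0, 101.0], [545.0, -86.0, 95.0], [579.0, -70.0, 97.0], [547.0, -79.0, 96.0]]
105 9 [[587.0, -69.0, 109.0], [581.0, -69.0, 109.0], [586.0, -67.0, 107.0], [584.0, -68.0, 106.0], [581.0, -66.0, 108.0], [579.0, -70.0, 106.0], [575.0, -68.0, 108.0], [573.0, -71.0, 106.0], [570.0, -67.0, 109.0]]
```

Call:
{"name": "step_arm", "arguments": {
  "targets": "-1 0 0.003 0 0 0 0; -1 0 0.006 0 0 0 0; -1 0 0.006 0 0 0 0"
}}

```text
time: 17.25
eef_pos: [577.3, -90.7, 75.1]
ee_rot: [-0.008, 3.125, 0.018]
contact_force: [12.4, 16.5, -1.4]
opening: 8.7
grip_force: 30.0
```

```bash
python3 - <<'E'
from h import *
s=arm.read_state();print(s["eef_pos"],s["ee_rot"],s["contact_force"],s["wrist_torque"],s["tau"],s["joints"])
E
```

```text
[577.30443045 -90.684201    75.14427227] [-0.00798345  3.1248633   0.01826576] [12.44377068 16.46556061 -1.35726868] [ 3.76822318 -3.02534898  0.01622526] [ 1.03624463e+01 -5.06117857e+01 -2.37719469e+00 -1.19925222e+01
  2.25478359e+00  5.90015665e+00  5.56725747e-03] [ 0.71465972  0.73777692 -0.82972305  1.84497495  0.69563076  0.85947093
  1.12066567]
```

Call:
{"name": "step_arm", "arguments": {
  "targets": "-1 0 0.006 -0.004 0 0 0; -1 0.001 0.01 -0.008 0 0 0; -1 0.002 0.012 -0.012 0 0 0; -1 0.003 0.012 -0.014 0 0 0; -1 0.003 0.012 -0.014 0 0 0"
}}

```text
time: 17.67
eef_pos: [571.5, -90.5, 83.4]
ee_rot: [0.001, 3.133, 0.001]
contact_force: [7.4, -0.1, -5.3]
opening: 8.8
grip_force: 30.0
```

```bash
cat > st.py <<'E'
from h import *
s=arm.read_state();p=s["eef_pos"]
print(p.round(1),np.round(s["ee_rot"],3),np.round(s["contact_force"],1),np.round(s["wrist_torque"],2),s["opening"])
print("phi",np.degrees(np.arctan2(p[0]-538.4,p[2]-59)).round(1),"r",np.hypot(p[0]-538.4,p[2]-59).round(1))
E
python3 st.py
```

```text
[571.5 -90.5  83.4] [1.000e-03 3.133e+00 1.000e-03] [ 7.4 -0.1 -5.3] [ 0.32 -2.17  0.01] 8.822094335888305
phi 53.6 r 41.1
```

Call:
{"name": "step_arm", "arguments": {
  "targets": "-1 0.004 0 -0.004 0 0 0; -1 0.008 0 -0.008 0 0 0; -1 0.012 0 -0.012 0 0 0; -1 0.017 0 -0.015 0 0 0; -1 0.017 0 -0.015 0 0 0"
}}

```text
time: 18.08
eef_pos: [557.7, -90.5, 94.2]
ee_rot: [0.001, 3.135, 0.001]
contact_force: [6.8, 2.7, -6.3]
opening: 9.0
grip_force: 30.0
```

```bash
python3 st.py
```

```text
[557.7 -90.5  94.2] [1.000e-03 3.135e+00 1.000e-03] [ 6.8  2.7 -6.3] [ 0.36 -1.93  0.02] 9.008746502289162
phi 28.7 r 40.2
```

Call:
{"name": "step_arm", "arguments": {
  "targets": "-1 0.006 0.001 -0.003 0 0 0; -1 0.012 0.001 -0.005 0 0 0; -1 0.018 0.001 -0.006 0 0 0; -1 0.023 0.001 -0.006 0 0 0; -1 0.023 0.001 -0.006 0 0 0"
}}

```text
time: 18.5
eef_pos: [542.8, -90.6, 100.0]
ee_rot: [0.002, 3.13, -0.0]
contact_force: [10.6, 0.2, -3.7]
opening: 8.9
grip_force: 30.0
```

```bash
python3 st.py; cat > mk.py <<'E'
from m import *
for n in("top","side"):
    f=grab(n); P=cloud(f); hsv=cv2.cvtColor(f["image"],cv2.COLOR_BGR2HSV)
    X,Y,Z=P[...,0],P[...,1],P[...,2]
    m=(hsv[...,0]>12)&(hsv[...,0]<35)&(hsv[...,1]>90)&(Y<-90)&(Y>-180)&(X>480)&(X<620)&(Z>30)
    if m.sum(): 
        uv=np.argwhere(m)[:,::-1]; q=plane(f,uv,100)
        print(n,m.sum(),np.median(P[m],0).round(1),"z100:",q.mean(0).round(1),q.min(0).round(1),q.max(0).round(1))
    d=np.hypot(X-538.4,Z-56);k=(Y<-75)&(Y>-108)&(d>26)&(d<52)&(Z>5)
    a=np.degrees(np.arctan2(X-538.4,Z-56)); h,e=np.histogram(a[k],np.arange(-180,181,5)); print([(int(x),int(c)) for x,c in zip(e,h) if c>2])
E
python3 mk.py
```

```text
[542.8 -90.6 100. ] [ 2.00e-03  3.13e+00 -0.00e+00] [10.6  0.2 -3.7] [-0.04 -2.62  0.06] 8.856402173775992
phi 6.1 r 41.2
[(-105, 5), (-100, 13), (-95, 7), (-45, 6), (-40, 12), (-35, 9), (130, 3)]
side 11 [521.1 -96.5 190.7] z100: [ 579.5 -386.9  100. ] [ 545.6 -562.2  100. ] [ 677.5 -284.8  100. ]
[(-170, 7), (-165, 4), (-115, 5), (-110, 7), (-105, 11), (-50, 6), (-45, 8), (-40, 7), (-10, 4), (-5, 12), (70, 4), (75, 15), (80, 6), (130, 4)]
```

Call:
{"name": "step_arm", "arguments": {
  "targets": "-1 0.004 0 0 0 0 0; -1 0.008 0 0 0 0 0; -1 0.012 0 0 0 0 0; -1 0.012 0 0 0 0 0; -1 0.012 0 0 0 0 0"
}}

```text
time: 19.02
eef_pos: [535.4, -90.6, 100.9]
ee_rot: [0.002, 3.127, -0.001]
contact_force: [10.4, -0.5, 1.0]
opening: 8.8
grip_force: 30.0
```

```bash
python3 st.py; python3 mk.py
```

```text
[535.4 -90.6 100.9] [ 2.000e-03  3.127e+00 -1.000e-03] [10.4 -0.5  1. ] [-0.21 -2.95 -0.03] 8.79745776590525
phi -4.1 r 42.0
top 1 [579.6 -96.  408.5] z100: [ 657.7 -204.6  100. ] [ 657.7 -204.6  100. ] [ 657.7 -204.6  100. ]
[(-115, 5), (-110, 14), (-105, 4), (-55, 8), (-50, 9), (-45, 8)]
side 12 [511.9 -97.1 191.1] z100: [ 567.4 -381.6  100. ] [ 536.4 -564.5  100. ] [ 666.8 -286.7  100. ]
[(-125, 4), (-120, 6), (-115, 9), (-110, 3), (-60, 6), (-55, 9), (-50, 5), (-20, 6), (-15, 6), (60, 6), (65, 10), (70, 7), (75, 4), (120, 7), (125, 6), (130, 3)]
```

Call:
{"name": "step_arm", "arguments": {
  "targets": "-1 0.003 0 0 0 0 0; -1 0.007 0 0 0 0 0; -1 0.007 0 0 0 0 0; -1 0.007 0 0 0 0 0"
}}

```text
time: 19.45
eef_pos: [530.4, -90.6, 101.0]
ee_rot: [0.002, 3.127, -0.001]
contact_force: [11.9, -0.2, 1.5]
opening: 9.0
grip_force: 30.0
```

```bash
python3 st.py; python3 mk.py
```

```text
[530.4 -90.6 101. ] [ 2.000e-03  3.127e+00 -1.000e-03] [11.9 -0.2  1.5] [-0.15 -2.98 -0.04] 8.97789085053008
phi -10.8 r 42.8
top 1 [501.1 -98.4 195.8] z100: [ 512.7 -125.2  100. ] [ 512.7 -125.2  100. ] [ 512.7 -125.2  100. ]
[(-120, 7), (-115, 13), (-110, 3), (-60, 3), (-55, 15)]
side 10 [506.4 -97.3 190.8] z100: [ 565.4 -399.3  100. ] [ 530.3 -566.   100. ] [ 659.7 -288.   100. ]
[(-130, 3), (-125, 12), (-120, 9), (-70, 4), (-65, 7), (-60, 5), (-55, 7), (-30, 4), (-25, 5), (-20, 3), (5, 3), (10, 4), (55, 10), (60, 10), (65, 5), (70, 3), (115, 8), (120, 8)]
```

Call:
{"name": "step_arm", "arguments": {
  "targets": "-1 -0.004 0 0 0 0 0; -1 -0.008 0 0 0 0 0; -1 -0.008 0 0 0 0 0"
}}

```text
time: 19.8
eef_pos: [532.5, -90.6, 100.9]
ee_rot: [0.002, 3.136, -0.004]
contact_force: [-1.0, -1.8, 14.5]
opening: 8.8
grip_force: 30.0
```

Call:
{"name": "step_arm", "arguments": {
  "targets": "-0.5 0 0 0 0 0 0; -0.5 0 0 0 0 0 0; -0.5 0 0 0 0 0 0; -0.5 0 0 0 0 0 0; -0.5 0 0 0 0 0 0"
}}

```text
time: 20.22
eef_pos: [529.5, -89.9, 97.9]
ee_rot: [-0.001, -3.141, 0.0]
contact_force: [0.4, 0.6, -0.6]
opening: 23.5
grip_force: 0.0
```

Call:
{"name": "step_arm", "arguments": {
  "targets": "-0.5 0 0 -0.03 0 0 0; -0.5 0 0 -0.07 0 0 0; -0.5 0 0 -0.11 0 0 0; -0.5 0 0 -0.14 0 0 0; -0.5 0 0 -0.16 0 0 0"
}}

```text
time: 20.63
eef_pos: [530.4, -89.5, 220.3]
ee_rot: [0.001, 3.139, -0.001]
contact_force: [0.5, -0.2, -0.5]
opening: 23.4
grip_force: 0.0
```

Call:
{"name": "step_arm", "arguments": {
  "targets": "0 0 0.05 0 0 0 0; 0 0 0.1 0 0 0 0; 0 0 0.15 0 0 0 0; 0 0 0.2 0 0 0 0; 0 0 0.25 0 0 0 0"
}}

```text
time: 21.05
eef_pos: [529.5, 99.1, 218.0]
ee_rot: [-0.002, -3.141, 0.001]
contact_force: [-0.5, -0.2, 0.5]
opening: 45.9
grip_force: 0.0
```

```bash
python3 st.py; python3 mk.py; python3 - <<'E'
from m import *
T=grab("top"); a=cv2.resize(T["image"][180:310,290:500],None,fx=3,fy=3,interpolation=cv2.INTER_CUBIC)
S=grab("side"); b=cv2.resize(S["image"][140:235,270:380],None,fx=4,fy=4,interpolation=cv2.INTER_CUBIC)
c=np.zeros((600,700,3),np.uint8); a=cv2.resize(a,(460,285)); c[:285,:460]=a; b=cv2.resize(b,(360,310)); c[288:598,:360]=b
cv2.imwrite("pics/m1.png",c[:, :470])
E
```

```text
[529.5  99.1 218. ] [-2.000e-03 -3.141e+00  1.000e-03] [-0.5 -0.2  0.5] [ 0.08 -0.18  0.03] 45.85345923670372
phi -3.2 r 159.2
[]
side 19 [ 543.  -134.4   97.5] z100: [ 542.2 -131.7  100. ] [ 537.8 -145.9  100. ] [ 547.9 -113.8  100. ]
[(-125, 5), (-120, 12), (-115, 5), (-65, 4), (-60, 5), (-55, 10), (-50, 4), (0, 9), (5, 8), (10, 7), (60, 6), (65, 5), (70, 5), (115, 6), (120, 10), (125, 4)]
```

View pics/m1.png

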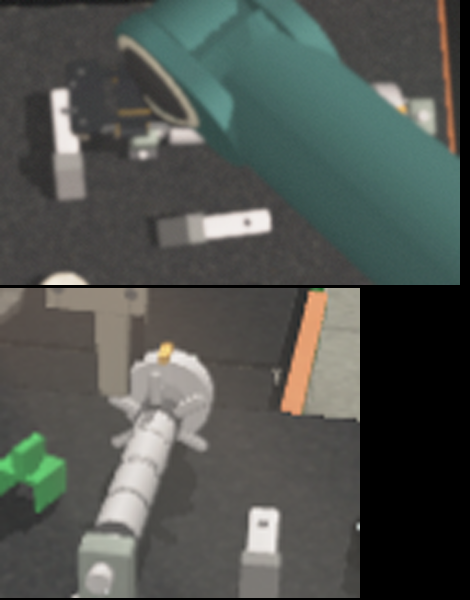

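Side crop: the brass bar sits at the top of the disc at (165,352), close to straight up. The forearm hides the disc from the top camera, so I move aside for an accurate look.

Call:
{"name": "step_arm", "arguments": {
  "targets": "0 0.02 0.05 -0.01 0 0 0; 0 0.04 0.1 -0.02 0 0 0; 0 0.06 0.14 -0.03 0 0 0; 0 0.08 0.19 -0.04 0 0 0; 0 0.1 0.24 -0.04 0 0 0"
}}

```text
time: 21.67
eef_pos: [456.0, 277.2, 249.1]
ee_rot: [0.009, 3.14, -0.001]
contact_force: [1.9, 0.7, 1.3]
opening: 46.1
grip_force: 0.0
```

Call:
{"name": "step_arm", "arguments": {
  "targets": "0 0 0 0 0 0 0; 0 0 0 0 0 0 0"
}}

```text
time: 21.83
eef_pos: [454.4, 278.5, 248.1]
ee_rot: [-0.003, 3.141, -0.001]
contact_force: [0.4, -0.5, -0.4]
opening: 46.1
grip_force: 0.0
```

```bash
python3 st.py; python3 mk.py; cat > ch.py <<'E'
from m import *
out={}
for n in("top","side"):
    f=grab(n); P=cloud(f); I=f["image"].astype(int); hsv=cv2.cvtColor(f["image"],cv2.COLOR_BGR2HSV)
    X,Y,Z=P[...,0],P[...,1],P[...,2]
    q=P[(abs(X-539)<14)&(Z>60)&(Z<85)&(Y<88)&(Y>-72)]
    if len(q)>80: r=least_squares(lambda p:np.hypot(q[:,0]-p[0]-p[1]*q[:,1],q[:,2]-p[2])-18,[539,0,56],loss="soft_l1").x; print(n,"axis",r.round(3),"x at y=-141",(r[0]-141*r[1]).round(1),len(q))
    m=(I.min(2)>150)&(hsv[...,1]<40)&(Z>15)&(Z<45)
    for c in comps(f,m,30,80):
        if 55<c[2][2]<95: print(n,*c)
E
python3 ch.py; python3 - <<'E'
from h import *
cv2.imwrite("pics/t6.png",grab("top")["image"])
E
```

```text
[454.4 278.5 248.1] [-3.000e-03  3.141e+00 -1.000e-03] [ 0.4 -0.5 -0.4] [ 0.02 -0.17  0.02] 46.05235473874586
phi -23.9 r 206.9
top 46 [ 542.2 -142.3  100.5] z100: [ 541.8 -142.4  100. ] [ 537.7 -155.5  100. ] [ 547.  -129.4  100. ]
[(-115, 9), (-110, 11), (-55, 8), (-50, 17), (-45, 4), (-5, 6), (0, 8), (5, 8), (45, 3), (50, 9), (55, 7), (60, 8), (65, 3), (115, 11)]
[(115, 10), (120, 5), (125, 5)]
top axis [ 5.38976e+02 -5.00000e-03  5.59880e+01] x at y=-141 539.7 784
top [319. 232.] 215 [559.1 208.3  57.8  22.9   3.6] [558.8 208. ]
top [400. 281.] 238 [431.9  19.5  70.8  23.7 -85. ] [433.5  14.9]
top [264. 302.] 189 [399.3 341.8  59.5  43.  -81.1] [391.3 345.2]
side axis [540.082   0.     53.323] x at y=-141 540.0 285
side [350. 216.] 142 [433.2  32.   73.9  23.1 -83.1] [432.7  32.6]
side [291. 255.] 351 [541.5 221.8  88.7  46.7  14.4] [545.9 220.3]
```

```bash
cat > ang.py <<'E'
from m import *
for n in("top","side"):
    R=[]
    for _ in range(4):
        f=grab(n); P=cloud(f); hsv=cv2.cvtColor(f["image"],cv2.COLOR_BGR2HSV)
        X,Y,Z=P[...,0],P[...,1],P[...,2]
        y=(hsv[...,0]>12)&(hsv[...,0]<35)&(hsv[...,1]>90)
        k=y&(Y<-110)&(Y>-165)&(abs(X-540)<30)&(Z>85)
        d=np.hypot(X-539.5,Z-56); r=~cv2.dilate(y.astype(np.uint8),np.ones((3,3))).astype(bool)&(d>36)&(d<45)&(Z>50)&(Y>-156)&(Y<-118)
        q=P[r]; c=least_squares(lambda p:np.hypot(q[:,0]-p[0],q[:,2]-p[1])-40,[540,56],loss="soft_l1").x
        s=(Y<-78)&(Y>-106)&(np.hypot(X-c[0],Z-c[1])>26)&(np.hypot(X-c[0],Z-c[1])<46)&(abs(X-c[0])<15)&(Z>c[1])
        R.append([*c,X[k].mean(),Z[k].mean(),np.degrees(np.arctan2(X[k].mean()-c[0],Z[k].mean()-c[1])),k.sum(),r.sum(),np.degrees(np.arctan2(X[s]-c[0],Z[s]-c[1])).mean() if s.any() else np.nan])
    print(n,np.mean(R,0).round(2),np.std(R,0).round(2)[[0,4]])
E
python3 ang.py
```

```text
top [5.3918e+02 5.5400e+01 5.4141e+02 1.0046e+02 2.8300e+00 4.2000e+01
 2.8025e+02 5.4000e-01] [0.04 0.09]
side [540.  56.  nan  nan  nan   0.   0.  nan] [ 0. nan]ang.py:12: RuntimeWarning: Mean of empty slice.
  R.append([*c,X[k].mean(),Z[k].mean(),np.degrees(np.arctan2(X[k].mean()-c[0],Z[k].mean()-c[1])),k.sum(),r.sum(),np.degrees(np.arctan2(X[s]-c[0],Z[s]-c[1])).mean() if s.any() else np.nan])
  ret = ret.dtype.type(ret / rcount)
```

View pics/t6.png

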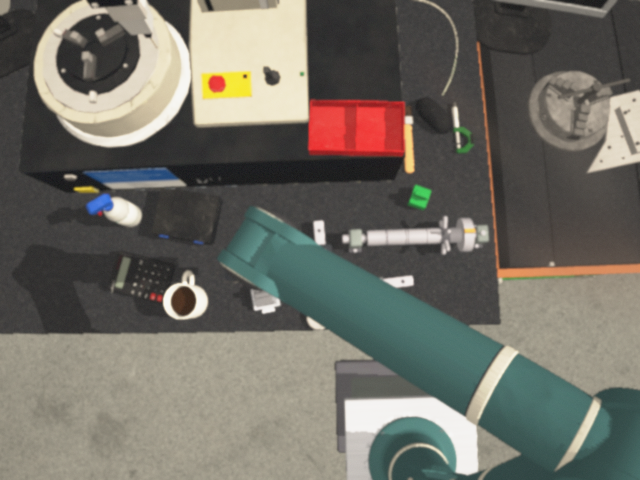

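Top view: the mark at (466,230) is about 2.8° towards the far side of straight up. The chocks are still in place at (320,232) and (400,281). I will re-grip the top spoke for a small correction.

Call:
{"name": "step_arm", "arguments": {
  "targets": "-0.5 -0.01 -0.05 0.01 0 0 0; -0.5 -0.02 -0.1 0.02 0 0 0; -0.5 -0.03 -0.15 0.02 0 0 0; -0.5 -0.045 -0.2 0.03 0 0 0; -0.5 -0.055 -0.25 0.04 0 0 0"
}}

```text
time: 22.9
eef_pos: [496.9, 88.6, 218.2]
ee_rot: [0.001, 3.14, -0.0]
contact_force: [0.2, 0.5, -0.1]
opening: 22.5
grip_force: 0.0
```

Call:
{"name": "step_arm", "arguments": {
  "targets": "-0.5 -0.01 -0.05 0.02 0 0 0; -0.5 -0.02 -0.1 0.04 0 0 0; -0.5 -0.035 -0.15 0.06 0 0 0; -0.5 -0.05 -0.2 0.08 0 0 0; -0.5 -0.06 -0.242 0.1 0 0 0"
}}

```text
time: 23.32
eef_pos: [541.7, -94.3, 142.4]
ee_rot: [0.004, 3.141, -0.001]
contact_force: [1.1, -0.5, 0.7]
opening: 22.7
grip_force: 0.0
```

Call:
{"name": "step_arm", "arguments": {
  "targets": "-0.5 0 0 0 0 0 0; -0.5 0 0 0 0 0 0; -0.5 0 0 0 0 0 0"
}}

```text
time: 23.57
eef_pos: [541.0, -90.3, 143.2]
ee_rot: [0.0, 3.142, 0.002]
contact_force: [0.1, 0.2, 0.2]
opening: 23.0
grip_force: 0.0
```

```bash
python3 st.py; python3 -c "
from h import *
print(go([541,-90.6,101],90))"
```

```text
[541.  -90.3 143.2] [0.000e+00 3.142e+00 2.000e-03] [0.1 0.2 0.2] [ 0.14 -0.2   0.05] 23.03351728358426
phi 1.8 r 84.2
[-0.     -0.0005  0.0563  0.0019  0.0001 -0.0003]
```

Call:
{"name": "step_arm", "arguments": {
  "targets": "-0.5 0 0 0.03 0 0 0; -0.5 0 0 0.056 0 0 0; -0.5 0 0 0.056 0 0 0; -0.5 0 0 0.056 0 0 0"
}}

```text
time: 23.9
eef_pos: [540.8, -89.3, 101.5]
ee_rot: [0.004, -3.141, -0.001]
contact_force: [0.3, 0.3, 0.8]
opening: 22.7
grip_force: 0.0
```

Call:
{"name": "step_arm", "arguments": {
  "targets": "-1 0 0 0 0 0 0; -1 0 0 0 0 0 0; -1 0 0 0 0 0 0; -1 0 0 0 0 0 0; -1 0 0 0 0 0 0"
}}

```text
time: 24.32
eef_pos: [541.9, -90.6, 102.5]
ee_rot: [0.001, 3.139, -0.0]
contact_force: [-0.7, 0.4, 6.9]
opening: 9.0
grip_force: 30.0
```

```bash
python3 st.py
```

```text
[541.9 -90.6 102.5] [ 1.000e-03  3.139e+00 -0.000e+00] [-0.7  0.4  6.9] [ 0.31  0.07 -0.04] 8.976263278979852
phi 4.7 r 43.6
```

Call:
{"name": "step_arm", "arguments": {
  "targets": "-1 0.003 0 0 0 0 0; -1 0.006 0 0 0 0 0; -1 0.006 0 0 0 0 0; -1 0.006 0 0 0 0 0"
}}

```text
time: 24.65
eef_pos: [540.1, -90.7, 102.6]
ee_rot: [0.0, 3.133, 0.002]
contact_force: [6.9, 2.6, 0.3]
opening: 8.6
grip_force: 30.0
```

```bash
python3 st.py
```

```text
[540.1 -90.7 102.6] [0.000e+00 3.133e+00 2.000e-03] [6.9 2.6 0.3] [ 0.41 -1.87  0.07] 8.5732905779722
phi 2.2 r 43.6
```

Call:
{"name": "step_arm", "arguments": {
  "targets": "-1 0.001 0 0 0 0 0; -1 0.001 0 0 0 0 0; -1 -0.003 0 0 0 0 0; -1 -0.003 0 0 0 0 0"
}}

```text
time: 24.98
eef_pos: [540.3, -90.6, 102.5]
ee_rot: [0.001, 3.139, 0.0]
contact_force: [1.6, 1.2, 7.6]
opening: 8.7
grip_force: 30.0
```

Call:
{"name": "step_arm", "arguments": {
  "targets": "-0.5 0 0 0 0 0 0; -0.5 0 0 0 0 0 0; -0.5 0 0 0 0 0 0; -0.5 0 0 0 0 0 0; -0.5 0 0 0 0 0 0"
}}

```text
time: 25.4
eef_pos: [538.3, -91.4, 100.8]
ee_rot: [-0.002, -3.141, 0.0]
contact_force: [-0.2, 0.4, 0.2]
opening: 22.9
grip_force: 0.0
```

Call:
{"name": "step_arm", "arguments": {
  "targets": "-0.5 0 0 -0.03 0 0 0; -0.5 0 0 -0.07 0 0 0; -0.5 0 0 -0.11 0 0 0; -0.5 0 0 -0.14 0 0 0; -0.5 0 0 -0.16 0 0 0"
}}

```text
time: 25.82
eef_pos: [539.4, -91.1, 223.4]
ee_rot: [0.001, 3.139, -0.001]
contact_force: [-0.4, -0.2, -0.7]
opening: 23.0
grip_force: 0.0
```

Call:
{"name": "step_arm", "arguments": {
  "targets": "0 0 0.05 0 0 0 0; 0 0 0.1 0 0 0 0; 0 0 0.15 0 0 0 0; 0 0.02 0.2 0 0 0 0; 0 0.04 0.25 0 0 0 0"
}}

```text
time: 26.23
eef_pos: [508.4, 97.9, 221.0]
ee_rot: [-0.002, -3.141, -0.001]
contact_force: [-0.7, 0.4, -0.1]
opening: 46.2
grip_force: 0.0
```

Call:
{"name": "step_arm", "arguments": {
  "targets": "0 0.02 0.05 0 0 0 0; 0 0.04 0.1 0 0 0 0; 0 0.06 0.15 0 0 0 0; 0 0.08 0.2 0 0 0 0; 0 0.1 0.24 0 0 0 0"
}}

```text
time: 26.65
eef_pos: [432.6, 278.8, 221.2]
ee_rot: [-0.001, 3.141, 0.001]
contact_force: [1.0, -0.1, -0.4]
opening: 45.8
grip_force: 0.0
```

```bash
python3 st.py; python3 ang.py 2>/dev/null; python3 ch.py
```

```text
[432.6 278.8 221.2] [-1.000e-03  3.141e+00  1.000e-03] [ 1.  -0.1 -0.4] [ 0.13 -0.21  0.04] 45.840677152022806
phi -33.1 r 193.7
top [539.06  55.48 539.63 100.23   0.74  41.75 283.    -0.84] [0.08 0.09]
side [539.47  53.8  542.1   97.23   3.47  16.75  44.5     nan] [0.35 0.55]
top axis [ 5.39128e+02 -3.00000e-03  5.61730e+01] x at y=-141 539.5 785
top [319. 238.] 336 [543.8 207.1  88.4  23.2   3.8] [543.  207.1]
top [394. 282.] 354 [430.9  27.7  87.3  24.5 -85.1] [431.1  28.3]
side axis [ 5.40166e+02 -4.00000e-03  5.32770e+01] x at y=-141 540.7 220
side [350. 216.] 143 [433.2  32.   73.9  23.1 -83.1] [432.6  32.7]
side [291. 255.] 353 [541.5 221.8  88.7  46.7  14.4] [545.6 220.4]
```

Call:
{"name": "step_arm", "arguments": {
  "targets": "0 -0.05 -0.03 0 0 0 0; 0 -0.1 -0.06 0 0 0 0; 0 -0.158 -0.096 0.07 0 0 -0.123; 0 -0.158 -0.096 0.1 0 0 -0.123; 0 -0.158 -0.096 0.1 0 0 -0.123"
}}

```text
time: 27.57
eef_pos: [553.8, 198.3, 140.7]
ee_rot: [0.088, -3.135, 0.005]
contact_force: [-1.6, -0.7, -0.4]
opening: 45.7
grip_force: 0.0
```

Call:
{"name": "step_arm", "arguments": {
  "targets": "0 0 0 0 0 0 0; 0 0 0 0 0 0 0; 0 0 0 0 0 0 0"
}}

```text
time: 27.82
eef_pos: [551.9, 206.4, 148.1]
ee_rot: [-0.104, 3.138, 0.003]
contact_force: [-0.0, -0.3, -0.3]
opening: 46.1
grip_force: 0.0
```

```bash
python3 st.py; python3 -c "
from h import *
print(go([552,206.5,21],93.7))"
```

```text
[551.9 206.4 148.1] [-1.040e-01  3.138e+00  3.000e-03] [-0.  -0.3 -0.3] [ 0.11 -0.15  0.01] 46.09287220477623
phi 8.6 r 90.1
[ 1.000e-04 -1.000e-04  1.695e-01  3.000e-03  3.500e-03  2.700e-03]
```

Call:
{"name": "step_arm", "arguments": {
  "targets": "0 0 0 0.04 0 0 0; 0 0 0 0.08 0 0 0; 0 0 0 0.12 0 0 0; 0 0 0 0.15 0 0 0; 0 0 0 0.165 0 0 0",
  "force": 40
}}

```text
time: 28.23
eef_pos: [551.3, 205.2, 21.9]
ee_rot: [0.103, -3.139, 0.0]
contact_force: [-0.7, 0.2, -1.2]
opening: 45.9
grip_force: 0.0
```

Call:
{"name": "step_arm", "arguments": {
  "targets": "0 0 0 0.003 0 0 0; 0 0 0 0.003 0 0 0; 0 0 0 0.003 0 0 0"
}}

```text
time: 28.48
eef_pos: [553.4, 205.5, 22.1]
ee_rot: [-0.101, 3.137, 0.002]
contact_force: [-0.7, -0.2, 0.2]
opening: 45.9
grip_force: 0.0
```

Call:
{"name": "step_arm", "arguments": {
  "targets": "-1 0 0 0 0 0 0; -1 0 0 0 0 0 0; -1 0 0 0 0 0 0; -1 0 0 0 0 0 0; -1 0 0 0 0 0 0",
  "force": 40
}}

```text
time: 28.9
eef_pos: [553.2, 206.0, 21.4]
ee_rot: [-0.101, 3.138, 0.004]
contact_force: [0.5, 3.6, 6.5]
opening: 24.1
grip_force: 40.0
```

```bash
python3 st.py
```

```text
[553.2 206.   21.4] [-0.101  3.138  0.004] [0.5 3.6 6.5] [ 0.82 -0.06 -0.04] 24.07323210434907
phi 158.5 r 40.4
```

Call:
{"name": "step_arm", "arguments": {
  "targets": "-1 0 0 -0.04 0 0 0; -1 0 0 -0.09 0 0 0; -1 0 0 -0.14 0 0 0.06; -1 0 0 -0.19 0 0 0.123; -1 0 0 -0.2 0 0 0.123"
}}

```text
time: 29.32
eef_pos: [554.5, 205.4, 175.5]
ee_rot: [0.003, 3.135, 0.002]
contact_force: [0.3, 1.3, -2.3]
opening: 23.4
grip_force: 39.9
```

Call:
{"name": "step_arm", "arguments": {
  "targets": "-1 0 -0.04 0 0 0 0; -1 0 -0.09 0 0 0 0; -1 0 -0.14 0 0 0 0; -1 0 -0.19 0 0 0 0; -1 0 -0.23 0 0 0 0"
}}

```text
time: 29.73
eef_pos: [551.0, 27.5, 168.5]
ee_rot: [-0.004, -3.138, 0.004]
contact_force: [0.2, 0.5, -3.3]
opening: 23.7
grip_force: 39.9
```

Call:
{"name": "step_arm", "arguments": {
  "targets": "-1 0 -0.04 0 0 0 0; -1 0 -0.09 0 0 0 0; -1 0 -0.14 0 0 0 0; -1 0 -0.19 0 0 0 0; -1 0 -0.23 0 0 0 0"
}}

```text
time: 30.15
eef_pos: [550.4, -144.9, 168.4]
ee_rot: [-0.005, -3.138, 0.002]
contact_force: [-0.2, -1.0, -3.6]
opening: 23.6
grip_force: 39.9
```

Call:
{"name": "step_arm", "arguments": {
  "targets": "-1 -0.04 0 0 0 0 0; -1 -0.08 0 0 0 0 0; -1 -0.12 0 0 0 0 0; -1 -0.15 0 0 0 0 0; -1 -0.15 0 0 0 0 0"
}}

```text
time: 30.57
eef_pos: [667.1, -140.8, 168.0]
ee_rot: [0.001, 3.142, 0.002]
contact_force: [-0.9, 0.4, -2.4]
opening: 23.7
grip_force: 39.9
```

Call:
{"name": "step_arm", "arguments": {
  "targets": "-1 0 0 0 0 0 0; -1 0 0 0 0 0 0; -1 0 0 0 0 0 0"
}}

```text
time: 30.82
eef_pos: [663.2, -141.1, 169.3]
ee_rot: [-0.001, -3.139, 0.001]
contact_force: [-0.7, -0.5, -3.1]
opening: 23.6
grip_force: 39.9
```

```bash
python3 st.py; python3 - <<'E'
from m import *
print(go([665,-141.5,30],90))
f=grab("side"); cv2.imwrite("pics/s7.png",cv2.resize(f["image"][100:240,230:390],None,fx=3,fy=3))
P=cloud(f); p=arm.read_state()["eef_pos"]
T=grab("top"); Q=cloud(T)
for n,C in(("side",P),("top",Q)):
    X,Y,Z=C[...,0],C[...,1],C[...,2]; m=(abs(Y-p[1])<30)&(Z>p[2]-30)&(Z<p[2]+16)&(X<p[0]-30)&(X>p[0]-110)
    print(n,m.sum(), rect(C[m][:,:2]) if m.sum()>5 else None, np.percentile(C[m],[2,50,98],axis=0).round(1) if m.sum()>5 else None)
E
```

```text
[ 663.2 -141.1  169.3] [-1.000e-03 -3.139e+00  1.000e-03] [-0.7 -0.5 -3.1] [ 0.04 -0.14 -0.01] 23.584651139699595
phi 48.5 r 166.5
[-0.0028 -0.0004  0.1857 -0.0012 -0.0044 -0.0009]
side 294 [ 605.7 -137.4   55.    37.    -1. ] [[ 578.4 -152.   146.6]
 [ 607.  -126.1  164.7]
 [ 632.8 -120.4  182.6]]
top 420 [ 604.1 -142.2   57.4   30.6   -0. ] [[ 576.1 -156.1  151.1]
 [ 600.9 -138.3  174.2]
 [ 632.1 -127.3  185.1]]
```

View pics/s7.png

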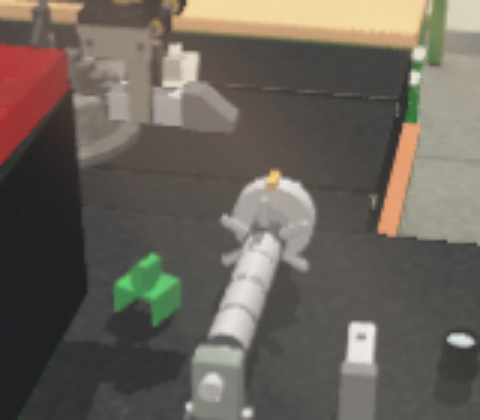

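Side view: the chock is held level at (175,105) with its toe towards the disc, and the mark is on top at (273,180). Lowering.

Call:
{"name": "step_arm", "arguments": {
  "targets": "-1 -0.003 0 0.04 0 0 0; -1 -0.003 0 0.08 0 0 0; -1 -0.003 0 0.12 0 0 0; -1 -0.003 0 0.16 0 0 0; -1 -0.003 0 0.185 0 0 0"
}}

```text
time: 31.33
eef_pos: [664.8, -141.5, 28.3]
ee_rot: [-0.002, -3.138, 0.001]
contact_force: [-0.2, -0.5, -3.4]
opening: 23.8
grip_force: 39.9
```

Call:
{"name": "step_arm", "arguments": {
  "targets": "-1 0 0 0 0 0 0; -1 0 0 0.005 0 0 0; -1 0 0 0.01 0 0 0; -1 0 0 0.011 0 0 0; -1 0 0 0.011 0 0 0"
}}

```text
time: 31.75
eef_pos: [667.7, -141.0, 24.4]
ee_rot: [0.002, 3.14, -0.001]
contact_force: [-0.5, -0.2, -2.9]
opening: 24.1
grip_force: 39.9
```

```bash
python3 st.py; python3 -c "
from h import *
print(go([632.5,-141.3,21.5],90))"
```

```text
[ 667.7 -141.    24.4] [ 2.00e-03  3.14e+00 -1.00e-03] [-0.5 -0.2 -2.9] [ 0.07 -0.18 -0.  ] 24.122945582651234
phi 105.0 r 133.8
[ 0.0469 -0.0004  0.0038 -0.0011  0.0035 -0.0019]
```

Call:
{"name": "step_arm", "arguments": {
  "targets": "-1 0 0 0.004 0 0 0; -1 0.01 0 0.004 0 0 0; -1 0.02 0 0.004 0 0 0; -1 0.032 0 0.004 0 0 0; -1 0.032 0 0.004 0 0 0"
}}

```text
time: 32.17
eef_pos: [642.2, -140.7, 21.4]
ee_rot: [0.001, 3.141, -0.001]
contact_force: [-0.3, 0.6, 6.3]
opening: 23.6
grip_force: 40.0
```

```bash
python3 st.py
```

```text
[ 642.2 -140.7   21.4] [ 1.000e-03  3.141e+00 -1.000e-03] [-0.3  0.6  6.3] [ 0.22 -0.06 -0.03] 23.614510338428673
phi 109.9 r 110.4
```

Call:
{"name": "step_arm", "arguments": {
  "targets": "-1 0.003 0 0 0 0 0; -1 0.006 0 0 0 0 0; -1 0.006 0 0 0 0 0; -1 0.006 0 0 0 0 0"
}}

```text
time: 32.5
eef_pos: [639.6, -140.8, 21.4]
ee_rot: [0.001, 3.139, -0.0]
contact_force: [2.2, 0.1, 7.6]
opening: 23.7
grip_force: 40.0
```

```bash
python3 st.py
```

```text
[ 639.6 -140.8   21.4] [ 1.000e-03  3.139e+00 -0.000e+00] [2.2 0.1 7.6] [ 0.15 -0.83  0.01] 23.67372513471192
phi 110.4 r 108.0
```

Call:
{"name": "step_arm", "arguments": {
  "targets": "-1 0.003 0 0 0 0 0; -1 0.005 0 0 0 0 0; -1 0.005 0 0 0 0 0; -1 0.005 0 0 0 0 0"
}}

```text
time: 32.83
eef_pos: [636.4, -140.8, 21.4]
ee_rot: [0.001, 3.138, -0.0]
contact_force: [4.3, 0.4, 6.8]
opening: 24.0
grip_force: 40.0
```

Call:
{"name": "step_arm", "arguments": {
  "targets": "-1 0.001 0 0 0 0 0; -1 0.002 0 0 0 0 0; -1 0.002 0 0 0 0 0"
}}

```text
time: 33.08
eef_pos: [635.1, -140.8, 21.4]
ee_rot: [0.001, 3.137, -0.0]
contact_force: [5.1, -0.4, 6.9]
opening: 23.9
grip_force: 40.0
```

```bash
python3 st.py
```

```text
[ 635.1 -140.8   21.4] [ 1.000e-03  3.137e+00 -0.000e+00] [ 5.1 -0.4  6.9] [ 0.11 -1.15  0.02] 23.91347799281364
phi 111.3 r 103.7
```

Call:
{"name": "step_arm", "arguments": {
  "targets": "-1 0.001 0 0 0 0 0; -1 0.002 0 0 0 0 0; -1 0.002 0 0 0 0 0"
}}

```text
time: 33.33
eef_pos: [633.6, -140.7, 21.4]
ee_rot: [0.001, 3.137, -0.0]
contact_force: [5.5, -1.2, 5.6]
opening: 23.7
grip_force: 40.0
```

Call:
{"name": "step_arm", "arguments": {
  "targets": "-1 0.001 0 0 0 0 0; -1 0.002 0 0 0 0 0; -1 0.002 0 0 0 0 0"
}}

```text
time: 33.58
eef_pos: [633.3, -140.7, 21.4]
ee_rot: [0.001, 3.135, 0.0]
contact_force: [8.5, 0.3, 2.3]
opening: 23.9
grip_force: 40.0
```

```bash
python3 st.py; python3 - <<'E'
from h import *
f=grab("side"); cv2.imwrite("pics/s8.png",cv2.resize(f["image"][130:220,260:380],None,fx=5,fy=5))
E
python3 ang.py 2>/dev/null
```

```text
[ 633.3 -140.7   21.4] [1.000e-03 3.135e+00 0.000e+00] [8.5 0.3 2.3] [ 0.07 -1.88  0.01] 23.851355956140953
phi 111.6 r 102.0
top [5.3919e+02 5.5300e+01 5.3959e+02 1.0034e+02 5.1000e-01 4.2000e+01
 2.8150e+02 5.0000e-02] [0.08 0.12]
side [ 5.4075e+02  5.3000e+01  5.3913e+02  1.4240e+02 -1.0400e+00  2.2750e+01
  9.0750e+01  3.3000e-01] [0.1  0.06]
```

View pics/s8.png

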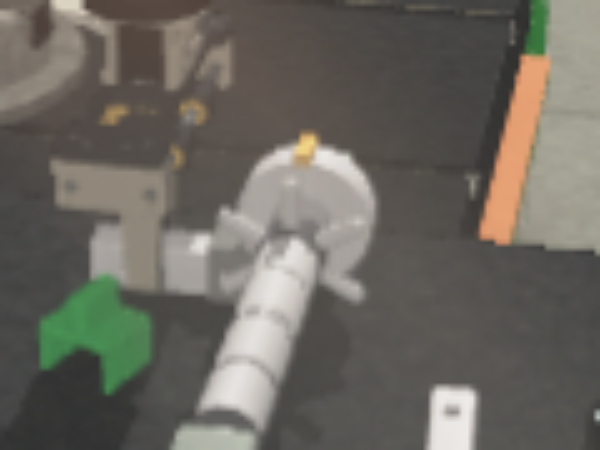

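The wedge now touches the disc (crop (215,260)) and the mark is still on top at (305,150). It is snug at the expected position, so I relieve and release it.

Call:
{"name": "step_arm", "arguments": {
  "targets": "-1 -0.002 0 0 0 0 0; -1 -0.004 0 -0.002 0 0 0; -1 -0.004 0 -0.002 0 0 0"
}}

```text
time: 34.28
eef_pos: [633.3, -140.7, 21.4]
ee_rot: [0.001, 3.141, 0.0]
contact_force: [2.9, 0.3, 0.3]
opening: 23.7
grip_force: 40.0
```

Call:
{"name": "step_arm", "arguments": {
  "targets": "0 0 0 0 0 0 0; 0 0 0 0 0 0 0; 0 0 0 0 0 0 0; 0 0 0 0 0 0 0; 0 0 0 0 0 0 0"
}}

```text
time: 34.7
eef_pos: [632.6, -140.8, 21.2]
ee_rot: [-0.001, -3.14, 0.0]
contact_force: [-0.8, -0.2, -0.1]
opening: 46.3
grip_force: 0.0
```

Call:
{"name": "step_arm", "arguments": {
  "targets": "0 0 0 -0.03 0 0 0; 0 0 0 -0.08 0 0 0; 0 0 0 -0.13 0 0 0; 0 0 0 -0.18 0 0 0; 0 0 0 -0.23 0 0 0"
}}

```text
time: 35.12
eef_pos: [632.6, -140.6, 195.6]
ee_rot: [-0.0, -3.141, -0.0]
contact_force: [1.4, 0.2, -0.4]
opening: 45.7
grip_force: 0.0
```

Call:
{"name": "step_arm", "arguments": {
  "targets": "0 0.04 0.02 0 0 0 0.2; 0 0.08 0.05 0 0 0 0.4; 0 0.12 0.08 0 0 0 0.6; 0 0.16 0.11 0 0 0 0.8; 0 0.2 0.14 0 0 0 1"
}}

```text
time: 35.53
eef_pos: [481.3, -34.9, 193.9]
ee_rot: [-0.823, -3.031, 0.001]
contact_force: [0.2, 0.3, -0.3]
opening: 45.9
grip_force: 0.0
```

Call:
{"name": "step_arm", "arguments": {
  "targets": "0 0 0 0 0 0 0.2; 0 0 0 0 0 0 0.4; 0 0 0 0 0 0 0.6; 0 0 0 0 0 0 0.8; 0 0 0 0 0 0 1"
}}

```text
time: 35.95
eef_pos: [482.9, -35.6, 194.2]
ee_rot: [1.579, 2.716, -0.001]
contact_force: [-0.5, 0.1, -0.6]
opening: 45.8
grip_force: 0.0
```

Call:
{"name": "step_arm", "arguments": {
  "targets": "0 0 0 0 0 0 0.2; 0 0 0 0 0 0 0.4; 0 0 0 0 0 0 0.6; 0 0 0 0 0 0 0.8; 0 0 0 0 0 0 0.82"
}}

```text
time: 36.37
eef_pos: [483.0, -35.6, 194.2]
ee_rot: [2.118, 2.32, -0.001]
contact_force: [-0.4, -1.2, -0.7]
opening: 46.0
grip_force: 0.0
```

```bash
python3 st.py; python3 ang.py 2>/dev/null; python3 ch.py;  python3 -c "
from h import *
print(arm.read_state()['joints'],go([431.6,19.5,120],5.2))"
```

```text
[483.  -35.6 194.2] [ 2.118e+00  2.320e+00 -1.000e-03] [-0.4 -1.2 -0.7] [-0.03 -0.04 -0.03] 46.00945871398963
phi -22.3 r 146.1
top [540.  56.  nan  nan  nan   0.   0.  nan] [ 0. nan]
side [5.4081e+02 5.2920e+01 5.4146e+02 9.7500e+01 8.4000e-01 1.9000e+01
 9.2000e+01 1.9000e-01] [0.1  0.18]
top axis [ 5.39181e+02 -5.00000e-03  5.60950e+01] x at y=-141 539.9 645
top [394. 282.] 354 [431.3  27.7  87.3  23.9 -85.1] [431.2  28. ]
top [264. 297.] 307 [406.3 343.   59.2  57.4 -81. ] [403.6 345.5]
top [319. 317.] 230 [352.2 213.7  57.3  55.3  -1.4] [353.1 213. ]
side axis [ 5.40444e+02 -7.00000e-03  5.32210e+01] x at y=-141 541.4 346
side [290. 179.] 165 [ 631.5 -120.4   70.5   44.3    0. ] [ 629.6 -121.9]
side [350. 216.] 142 [433.2  32.   73.9  23.1 -83.1] [432.6  32.9]
[ 0.61583913  0.33097638 -0.71623668  1.99804907  0.27384389  0.9085263
 -0.15006313] [ 0.0797 -0.0617  0.0987 -0.0002 -0.0002  0.006 ]
```

Call:
{"name": "step_arm", "arguments": {
  "targets": "0 0.03 -0.02 0.03 0 0 0; 0 0.06 -0.045 0.06 0 0 0; 0 0.08 -0.062 0.098 0 0 0.006; 0 0.08 -0.062 0.098 0 0 0.006; 0 0.08 -0.062 0.098 0 0 0.006"
}}

```text
time: 37.28
eef_pos: [430.2, 20.3, 119.8]
ee_rot: [-2.114, -2.321, 0.003]
contact_force: [0.7, -0.2, 0.4]
opening: 46.0
grip_force: 0.0
```

Call:
{"name": "step_arm", "arguments": {
  "targets": "0 0 0 0 0 0 0; 0 0 0 0 0 0 0; 0 0 0 0 0 0 0"
}}

```text
time: 37.53
eef_pos: [432.9, 19.1, 121.5]
ee_rot: [2.119, 2.317, 0.002]
contact_force: [0.5, -0.1, 1.0]
opening: 45.7
grip_force: 0.0
```

```bash
python3 st.py; python3 ch.py; python3 -c "
from h import *
print(arm.read_state()['joints'],go([431.6,19.5,21.5],5.0))"
```

```text
[432.9  19.1 121.5] [2.119e+00 2.317e+00 2.000e-03] [ 0.5 -0.1  1. ] [-0.02 -0.05 -0.05] 45.69018625465035
phi -59.4 r 122.6
top axis [ 5.39214e+02 -1.00000e-02  5.61180e+01] x at y=-141 540.6 401
top [459. 200.] 292 [ 6.280e+02 -1.418e+02  7.860e+01  2.420e+01 -5.000e-01] [ 629.1 -141.8]
top [320. 317.] 225 [352.2 212.5  57.6  54.2 -46.4] [351.7 211.1]
side axis [ 5.4030e+02 -6.0000e-03  5.3115e+01] x at y=-141 541.1 351
side [290. 179.] 162 [ 631.5 -121.5   70.5   42.     0. ] [ 630.2 -122.5]
side [350. 216.] 141 [433.2  32.   73.9  23.1 -83.1] [432.5  32.7]
[ 0.48253463  0.3682721  -0.69517502  2.17064923  0.36061765  0.71400968
 -0.36687712] [ 0.0005 -0.0012  0.1329  0.003   0.0007  0.0036]
```

Call:
{"name": "step_arm", "arguments": {
  "targets": "0 0 -0.001 0.04 0 0 0; 0 0 -0.001 0.08 0 0 0; 0 0 -0.001 0.11 0 0 0; 0 0 -0.001 0.13 0 0 0; 0 0 -0.001 0.132 0 0 0"
}}

```text
time: 38.05
eef_pos: [429.4, 19.3, 19.6]
ee_rot: [-2.117, -2.317, 0.004]
contact_force: [-1.0, -0.3, -0.3]
opening: 46.3
grip_force: 0.0
```

Call:
{"name": "step_arm", "arguments": {
  "targets": "0 0 0 0 0 0 0; 0 0 0 0 0 0 0"
}}

```text
time: 38.22
eef_pos: [431.4, 19.8, 22.3]
ee_rot: [2.118, 2.319, 0.001]
contact_force: [-0.3, 0.3, 0.5]
opening: 46.1
grip_force: 0.0
```

Call:
{"name": "step_arm", "arguments": {
  "targets": "-1 0 0 0 0 0 0; -1 0 0 0 0 0 0; -1 0 0 0 0 0 0; -1 0 0 0 0 0 0; -1 0 0 0 0 0 0"
}}

```text
time: 38.63
eef_pos: [431.6, 19.5, 22.3]
ee_rot: [2.118, 2.318, 0.002]
contact_force: [0.8, -0.5, 6.8]
opening: 23.7
grip_force: 40.0
```

Call:
{"name": "step_arm", "arguments": {
  "targets": "-1 0 0 -0.01 0 0 0; -1 0 0 -0.03 0 0 0; -1 0 0 -0.05 0 0 0; -1 0 0 -0.07 0 0 0; -1 0 0 -0.08 0 0 0"
}}

```text
time: 39.05
eef_pos: [430.6, 19.7, 82.9]
ee_rot: [2.118, 2.319, 0.0]
contact_force: [1.1, -0.1, -4.0]
opening: 23.5
grip_force: 40.0
```

```bash
python3 st.py
```

```text
[430.6  19.7  82.9] [2.118 2.319 0.   ] [ 1.1 -0.1 -4. ] [-0.11 -0.16 -0.09] 23.486399832306127
phi -77.5 r 110.4
```

Call:
{"name": "step_arm", "arguments": {
  "targets": "-1 -0.05 -0.015 -0.01 0 0 0; -1 -0.1 -0.03 -0.02 0 0 0; -1 -0.15 -0.045 -0.03 0 0 0; -1 -0.19 -0.058 -0.03 0 0 0; -1 -0.196 -0.058 -0.03 0 0 0"
}}

```text
time: 39.47
eef_pos: [398.1, -136.5, 103.9]
ee_rot: [-2.129, -2.31, 0.006]
contact_force: [-0.1, -0.3, -3.9]
opening: 24.0
grip_force: 40.0
```

Call:
{"name": "step_arm", "arguments": {
  "targets": "-1 0 0 0 0 0 0.2; -1 0 0 0 0 0 0.4; -1 0 0 0 0 0 0.6; -1 0 0 0 0 0 0.8; -1 0 0 0 0 0 1"
}}

```text
time: 39.88
eef_pos: [400.0, -130.1, 103.7]
ee_rot: [-2.65, -1.685, 0.001]
contact_force: [-0.5, 0.7, -3.1]
opening: 23.6
grip_force: 40.0
```

Call:
{"name": "step_arm", "arguments": {
  "targets": "-1 0 0 0 0 0 0.2; -1 0 0 0 0 0 0.4; -1 0 0 0 0 0 0.6; -1 0 0 0 0 0 0.8; -1 0 0 0 0 0 1"
}}

```text
time: 40.3
eef_pos: [400.0, -130.0, 103.7]
ee_rot: [-2.996, -0.942, 0.002]
contact_force: [-0.7, -0.3, -4.1]
opening: 23.9
grip_force: 40.0
```

Call:
{"name": "step_arm", "arguments": {
  "targets": "-1 0 0 0 0 0 0.2; -1 0 0 0 0 0 0.4; -1 0 0 0 0 0 0.6; -1 0 0 0 0 0 0.8; -1 0 0 0 0 0 1"
}}

```text
time: 40.72
eef_pos: [400.0, -130.0, 103.7]
ee_rot: [-3.138, -0.135, 0.002]
contact_force: [-0.5, 0.0, -4.6]
opening: 23.7
grip_force: 40.0
```

```bash
python3 st.py; python3 -c "
from h import *
print(arm.read_state()['joints'],go([405,-141,30],-90))
f=grab('side');g=grab('top')
p=arm.read_state()['eef_pos']
for n,C in(('side',cloud(f)),('top',cloud(g))):
    X,Y,Z=C[...,0],C[...,1],C[...,2]; m=(abs(Y-p[1])<45)&(Z>p[2]-32)&(Z<p[2]+16)&(X>p[0]+25)&(X<p[0]+100)
    print(n,m.sum(),cv2.minAreaRect(C[m][:,:2].astype(np.float32)) if m.sum()>5 else 0)
"
```

```text
[ 400.  -130.   103.7] [-3.138e+00 -1.350e-01  2.000e-03] [-0.5  0.  -4.6] [ 0.02  0.06 -0.05] 23.651040059672603
phi -72.1 r 145.5
[ 0.5046177   0.31469808 -0.30576756  2.22507481  0.15968978  0.6230908
 -1.40225174] [ 0.0056  0.0153  0.0982 -0.0014  0.0026  0.1637]
side 308 ((457.64715576171875, -119.61445617675781), (64.17088317871094, 36.106346130371094), 1.862214207649231)
top 376 ((471.83673095703125, -123.09548950195312), (76.41522216796875, 43.469181060791016), 21.29854393005371)
```

Call:
{"name": "step_arm", "arguments": {
  "targets": "-1 0.0056 0.015 0.02 0 0 0.1; -1 0.0056 0.015 0.05 0 0 0.164; -1 0.0056 0.015 0.08 0 0 0.164; -1 0.0056 0.015 0.098 0 0 0.164; -1 0.0056 0.015 0.098 0 0 0.164"
}}

```text
time: 41.23
eef_pos: [403.6, -140.4, 28.1]
ee_rot: [-3.139, -0.012, 0.009]
contact_force: [-0.5, 0.2, -3.3]
opening: 23.2
grip_force: 40.0
```

Call:
{"name": "step_arm", "arguments": {
  "targets": "-1 0 0 0 0 0 0; -1 0 0 0 0 0 0; -1 0 0 0 0 0 0"
}}

```text
time: 41.48
eef_pos: [406.6, -141.6, 31.5]
ee_rot: [3.141, 0.009, 0.003]
contact_force: [0.3, 1.4, -4.1]
opening: 23.7
grip_force: 40.0
```

```bash
python3 st.py; python3 -c "
from h import *
print(go([405,-141.2,21.5],-90),go([436,-141.2,21.5],-90))"
```

```text
[ 406.6 -141.6   31.5] [3.141e+00 9.000e-03 3.000e-03] [ 0.3  1.4 -4.1] [ 0.    0.07 -0.  ] 23.722884729291234
phi -101.8 r 134.6
[-0.0022 -0.0005  0.0133  0.001  -0.0035  0.0103] [ 0.0392 -0.0003  0.0134  0.001  -0.0035  0.0103]
```

Call:
{"name": "step_arm", "arguments": {
  "targets": "-1 0 0 0.006 0 0 0.01; -1 0 0 0.0125 0 0 0.01; -1 0 0 0.0125 0 0 0.01; -1 0 0 0.0125 0 0 0.01"
}}

```text
time: 41.82
eef_pos: [406.8, -141.9, 21.9]
ee_rot: [3.141, -0.001, 0.003]
contact_force: [-0.3, -0.2, 3.3]
opening: 23.5
grip_force: 40.0
```

```bash
python3 st.py
```

```text
[ 406.8 -141.9   21.9] [ 3.141e+00 -1.000e-03  3.000e-03] [-0.3 -0.2  3.3] [-0.02  0.11 -0.06] 23.526201079331283
phi -105.8 r 136.8
```

Call:
{"name": "step_arm", "arguments": {
  "targets": "-1 0.01 0 0 0 0 0; -1 0.02 0 0 0 0 0; -1 0.03 0 0 0 0 0; -1 0.036 0 0 0 0 0; -1 0.036 0 0 0 0 0"
}}

```text
time: 42.23
eef_pos: [427.8, -141.8, 21.1]
ee_rot: [3.141, -0.003, -0.016]
contact_force: [-6.8, -0.2, 8.9]
opening: 23.8
grip_force: 40.0
```

```bash
python3 st.py
```

```text
[ 427.8 -141.8   21.1] [ 3.141e+00 -3.000e-03 -1.600e-02] [-6.8 -0.2  8.9] [ 0.02  2.34 -0.  ] 23.829600116671404
phi -108.9 r 116.9
```

Call:
{"name": "step_arm", "arguments": {
  "targets": "-1 0 0 -0.002 0 0 0; -1 0.003 0 -0.002 0 0 0; -1 0.006 0 -0.002 0 0 0; -1 0.009 0 -0.002 0 0 0; -1 0.009 0 -0.002 0 0 0"
}}

```text
time: 42.65
eef_pos: [440.7, -141.4, 22.6]
ee_rot: [-3.142, 0.0, -0.002]
contact_force: [0.1, -0.3, -3.7]
opening: 23.7
grip_force: 40.0
```

```bash
python3 st.py
```

```text
[ 440.7 -141.4   22.6] [-3.142e+00  0.000e+00 -2.000e-03] [ 0.1 -0.3 -3.7] [-0.01  0.06 -0.05] 23.6903827213556
phi -110.4 r 104.3
```

Call:
{"name": "step_arm", "arguments": {
  "targets": "-1 0.003 0 0 0 0 0; -1 0.006 0 0 0 0 0; -1 0.006 0 0 0 0 0"
}}

```text
time: 42.9
eef_pos: [443.0, -141.4, 22.1]
ee_rot: [-3.141, 0.001, 0.004]
contact_force: [-2.4, 0.3, -6.3]
opening: 23.9
grip_force: 40.0
```

```bash
python3 st.py
```

```text
[ 443.  -141.4   22.1] [-3.141e+00  1.000e-03  4.000e-03] [-2.4  0.3 -6.3] [-0.01  0.55  0.04] 23.860293709238828
phi -111.1 r 102.2
```

Call:
{"name": "step_arm", "arguments": {
  "targets": "-1 -0.003 0 0.001 0 0 0; -1 -0.003 0 0.002 0 0 0; -1 -0.003 0 0.002 0 0 0"
}}

```text
time: 43.15
eef_pos: [442.1, -141.5, 21.7]
ee_rot: [3.141, -0.001, 0.001]
contact_force: [-1.1, 0.6, 1.6]
opening: 23.9
grip_force: 40.0
```

```bash
python3 st.py
```

```text
[ 442.1 -141.5   21.7] [ 3.141e+00 -1.000e-03  1.000e-03] [-1.1  0.6  1.6] [ 0.17  0.59 -0.01] 23.94429564228212
phi -111.2 r 103.3
```

Call:
{"name": "step_arm", "arguments": {
  "targets": "-1 0.002 0 0 0 0 0; -1 0.004 0 0 0 0 0; -1 0.004 0 0 0 0 0"
}}

```text
time: 43.4
eef_pos: [442.4, -141.5, 21.2]
ee_rot: [3.142, -0.002, -0.008]
contact_force: [-6.7, 0.5, 8.3]
opening: 23.7
grip_force: 40.0
```

```bash
python3 st.py
```

```text
[ 442.4 -141.5   21.2] [ 3.142e+00 -2.000e-03 -8.000e-03] [-6.7  0.5  8.3] [ 0.17  2.07 -0.03] 23.655889762750054
phi -111.5 r 103.1
```

Call:
{"name": "step_arm", "arguments": {
  "targets": "-1 0.001 0 0 0 0 0; -1 0.002 0 0 0 0 0; -1 0.002 0 0 0 0 0"
}}

```text
time: 43.65
eef_pos: [443.0, -141.5, 21.1]
ee_rot: [-3.142, 0.002, 0.011]
contact_force: [-8.7, 0.4, 9.1]
opening: 23.8
grip_force: 40.0
```

```bash
python3 st.py
```

```text
[ 443.  -141.5   21.1] [-3.142e+00  2.000e-03  1.100e-02] [-8.7  0.4  9.1] [ 0.16  2.51 -0.06] 23.75439206592956
phi -111.7 r 102.7
```

Call:
{"name": "step_arm", "arguments": {
  "targets": "-1 0 0 -0.001 0 0 0; -1 0.001 0 -0.001 0 0 0; -1 0.001 0 -0.001 0 0 0"
}}

```text
time: 43.9
eef_pos: [444.8, -141.6, 21.3]
ee_rot: [-3.141, 0.002, 0.007]
contact_force: [-5.8, -0.1, -1.3]
opening: 23.9
grip_force: 40.0
```

```bash
python3 st.py
```

```text
[ 444.8 -141.6   21.3] [-3.141e+00  2.000e-03  7.000e-03] [-5.8 -0.1 -1.3] [-0.03  1.63  0.08] 23.857593072109285
phi -111.9 r 100.9
```

Call:
{"name": "step_arm", "arguments": {
  "targets": "-1 0.001 0 0 0 0 0; -1 0.002 0 0 0 0 0; -1 0.002 0 0 0 0 0"
}}

```text
time: 44.15
eef_pos: [445.3, -141.5, 21.2]
ee_rot: [-3.141, 0.002, 0.011]
contact_force: [-7.3, -0.7, 1.2]
opening: 23.9
grip_force: 40.0
```

```bash
python3 st.py; python3 - <<'E'
from m import *
f=grab("top"); P=cloud(f); X,Y,Z=P[...,0],P[...,1],P[...,2]
m=(abs(Y+141)<30)&(Z>3)&(Z<45)&(X>380)&(X<520); print(np.percentile(P[m],[1,50,99],axis=0).round(1) if m.sum()>5 else 0)
cv2.imwrite("pics/s9.png",np.hstack([cv2.resize(f["image"][190:300,400:500],(400,440)),cv2.resize(grab("side")["image"][140:240,280:380],(400,440))]))
E
```

```text
[ 445.3 -141.5   21.2] [-3.141e+00  2.000e-03  1.100e-02] [-7.3 -0.7  1.2] [-0.04  2.15  0.01] 23.927384937830237
phi -112.1 r 100.5
[[ 385.7 -168.4    3.1]
 [ 489.  -131.4   27.1]
 [ 518.3 -111.8   44.5]]
```

View pics/s9.png

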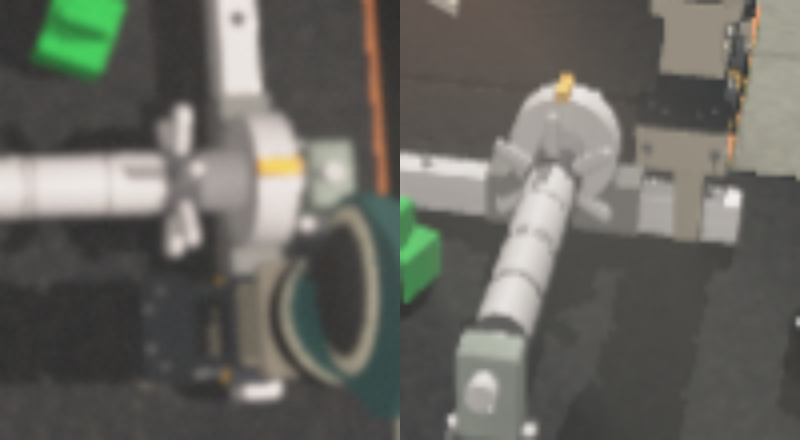

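Both chocks sit under the disc, square to the arbor, with the mark up at top-crop (280,165). I give one more gentle push to confirm contact.

Call:
{"name": "step_arm", "arguments": {
  "targets": "-1 0.001 0 0 0 0 0; -1 0.002 0 0 0 0 0; -1 0.002 0 0 0 0 0"
}}

```text
time: 44.5
eef_pos: [445.7, -141.5, 21.0]
ee_rot: [-3.141, 0.002, 0.014]
contact_force: [-9.4, 0.0, 3.0]
opening: 23.6
grip_force: 40.0
```

```bash
python3 st.py; python3 ang.py 2>/dev/null; python3 ch.py
```

```text
[ 445.7 -141.5   21. ] [-3.141e+00  2.000e-03  1.400e-02] [-9.4  0.   3. ] [0.05 2.67 0.03] 23.5656017179942
phi -112.3 r 100.1
top [ 5.3921e+02  5.5410e+01  5.3962e+02  1.0033e+02  5.2000e-01  4.1750e+01
  2.8050e+02 -1.0200e+00] [0.05 0.12]
side [5.4078e+02 5.3030e+01 5.4163e+02 9.6990e+01 1.1100e+00 1.9000e+01
 9.0500e+01 2.7000e-01] [0.12 0.08]
top axis [ 5.39122e+02 -6.00000e-03  5.62190e+01] x at y=-141 540.0 781
top [459. 201.] 299 [ 6.253e+02 -1.418e+02  8.390e+01  2.400e+01 -5.000e-01] [ 627.5 -142.1]
top [254. 259.] 132 [500.7 376.4  82.2  39.7  48.3] [496.5 368.5]
top [319. 317.] 229 [352.2 213.7  57.3  55.3  -1.5] [353.2 213. ]
side axis [ 5.40263e+02 -2.00000e-03  5.32060e+01] x at y=-141 540.6 347
side [290. 179.] 163 [ 631.5 -121.5   70.5   42.2    0. ] [ 630.2 -122.4]
```

Call:
{"name": "step_arm", "arguments": {
  "targets": "-1 -0.002 0 -0.001 0 0 0; -1 -0.004 0 -0.001 0 0 0; -1 -0.004 0 -0.001 0 0 0"
}}

```text
time: 45.25
eef_pos: [445.4, -141.4, 21.7]
ee_rot: [-3.141, 0.002, 0.005]
contact_force: [-3.0, -0.9, -12.1]
opening: 23.9
grip_force: 40.0
```

Call:
{"name": "step_arm", "arguments": {
  "targets": "0 0 0 0 0 0 0; 0 0 0 0 0 0 0; 0 0 0 0 0 0 0; 0 0 0 0 0 0 0; 0 0 0 0 0 0 0"
}}

```text
time: 45.67
eef_pos: [448.4, -141.6, 23.4]
ee_rot: [3.141, -0.001, 0.004]
contact_force: [-0.2, 0.8, -0.9]
opening: 46.1
grip_force: 0.0
```

Call:
{"name": "step_arm", "arguments": {
  "targets": "0 0 0 -0.02 0 0 0; 0 0 0 -0.06 0 0 0; 0 0 0 -0.11 0 0 0; 0 0 0 -0.16 0 0 0; 0 0 0 -0.2 0 0 0"
}}

```text
time: 46.08
eef_pos: [447.9, -141.5, 175.6]
ee_rot: [3.141, -0.001, 0.005]
contact_force: [0.6, -0.6, -0.1]
opening: 45.8
grip_force: 0.0
```

Call:
{"name": "step_arm", "arguments": {
  "targets": "0 0 0.05 0 0 0 0; 0 0 0.1 0 0 0 0; 0 0 0.15 0 0 0 0; 0 0 0.2 0 0 0 0; 0 0 0.24 0 0 0 0"
}}

```text
time: 46.5
eef_pos: [446.8, -324.8, 173.4]
ee_rot: [3.14, -0.004, 0.002]
contact_force: [0.3, -0.1, -0.9]
opening: 45.8
grip_force: 0.0
```

```bash
python3 st.py; python3 ang.py 2>/dev/null; python3 ch.py; python3 - <<'E'
from h import *
cv2.imwrite("pics/f1.png",np.hstack([cv2.resize(grab("top")["image"][170:330,230:510],None,fx=1.4,fy=1.8),cv2.resize(grab("side")["image"][140:344,240:400],(300,288))]))
E
```

```text
[ 446.8 -324.8  173.4] [ 3.14e+00 -4.00e-03  2.00e-03] [ 0.3 -0.1 -0.9] [ 0.03 -0.05 -0.  ] 45.796024585348725
phi -38.7 r 146.6
top [539.17  55.41 539.68  99.92   0.65  41.75 282.5   -0.93] [0.12 0.19]
side [5.4078e+02 5.3030e+01 5.4150e+02 9.7380e+01 9.3000e-01 1.9000e+01
 9.8000e+01 3.2000e-01] [0.1  0.18]
top axis [ 5.39095e+02 -5.00000e-03  5.61790e+01] x at y=-141 539.9 789
top [459. 200.] 295 [ 6.280e+02 -1.418e+02  7.860e+01  2.400e+01 -5.000e-01] [ 628.5 -141.9]
top [464. 275.] 263 [ 444.1 -143.7   71.    22.1   -3.4] [ 443.2 -142.8]
top [319. 317.] 223 [352.2 213.7  57.3  55.3  -1.5] [352. 213.]
side axis [ 5.40531e+02 -8.00000e-03  5.32110e+01] x at y=-141 541.7 347
side [290. 179.] 166 [ 631.5 -121.    70.5   43.2    0. ] [ 629.9 -122. ]
side [352. 186.] 172 [ 446.  -120.2   70.2   43.3    3.6] [ 445.4 -121.3]
```

View pics/f1.png

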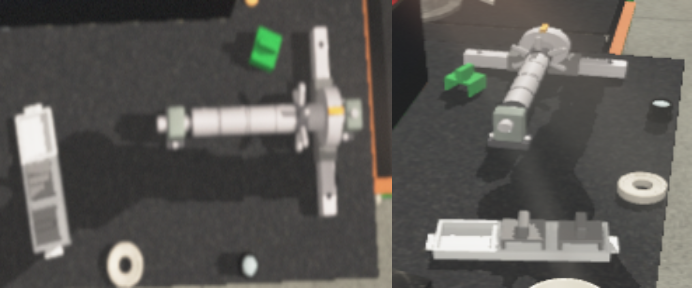

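Final view: two covers upright in their pockets, the mark on top, and both chocks under the disc. I check the near chock's squareness once more with averaged data.

```bash
python3 - <<'E'
from m import *
for n in("top","side"):
    O={"near":[],"far":[]}
    for _ in range(3):
        f=grab(n); P=cloud(f); I=cv2.resize(f["image"],None,fx=4,fy=4,interpolation=cv2.INTER_CUBIC)
        g=I.min(2); v,u=np.where(g>150); uv=np.c_[(u+.5)/4-.5,(v+.5)/4-.5]; q=plane(f,uv,30)[:,:2]
        for k,lo,hi in(("near",395,484),("far",590,680)):
            m=(q[:,0]>lo)&(q[:,0]<hi)&(abs(q[:,1]+141)<22)
            s=q[m]; 
            # mid line: mean y per x bin
            b=np.arange(s[:,0].min()+6,s[:,0].max()-6,3); y=[np.mean([s[abs(s[:,0]-x)<2,1].min(),s[abs(s[:,0]-x)<2,1].max()]) for x in b]
            p=np.polyfit(b,y,1); O[k].append([np.degrees(np.arctan(p[0])),s[:,0].min(),s[:,0].max(),np.mean(y)])
    print(n,{k:np.mean(v,0).round(1).tolist() for k,v in O.items()})
E
```

```text
top {'near': [0.3, 408.4, 480.6, -143.2], 'far': [-0.1, 590.1, 668.2, -142.3]}
side {'near': [3.1, 410.1, 481.8, -131.6], 'far': [2.2, 590.0, 668.1, -132.7]}
```

```bash
python3 -c "
from bench import arm
print(arm.hand_in())"
```

```text
the job is handed in; nothing more can be done
None
```

The job is handed in: both covers that were present stand upright in their own rack pockets, and the index bar faces up to within about 1°. A chock is snug and square under each side of the disc; the near one may be 1–2 mm short by camera, though push force indicated contact.

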